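Hold an awl up to the inspection camera

ROBOT

A 6-joint arm with a two-finger parallel gripper is mounted at the origin on the work surface; the furniture and walls round the work are solid. World frame = base frame: x ahead of the robot, y to its left, z up, the work surface at z = 0. Lengths are in m, angles in rad, forces in N, time in s.
With the tool pointing down it reaches from about 0.275 to 0.725 m from the base axis. Payload 5.6 kg.
Tool frame: the origin (TCP) lies on the centre line of the jaws, within the pads' length; the fingertips stand 17 mm ahead of it and the grasp point (between the pads) lies 2 mm behind it; z points along the fingers, x is the direction in which the jaws open and shut, and the axes are right-handed (so a half turn about z gives the same grasp; the last joint's range is limited). The gripper opens to 85 mm and grips with 20 to 120 N. Pads are 22 mm wide; open, the fingers measure 114 mm over their backs; the gripper's body (76 mm by 85 mm) begins 54 mm behind the grasp point. The pads swing forward as they close: fully open they stand 13 mm farther back than shut.
Start: joints at [1.515, 0.255, 0.108, 0, -1.424, -0.285], TCP at [0.184, 0.518, 0.248] pointing down, gripper open.
Joint ranges: [-2.95, 2.95], [-1.21, 1.97], [-1.09, 1.5], [-2.87, 1.71], [-2.94, -0.07], [-3.05, 3.05]. Speed limits (rad/s): [2.57, 2.57, 3.14, 3.14, 3.14, 3.14].

INTERFACE

Orientations are given as a 3x3 rotation matrix whose columns are the frame's x, y, z axes.
In Python, from workcell import * gives the robot as it stands.
- The arm moves only by the tool move_arm, never from a script. Its argument "targets" is a list of rows, each a list of 3 entries, a list of its own where there are three numbers: the finger opening in m, from 0 to 0.0854, then the shift along the tool's x, y, z in m, then the turn about the tool's z in degrees. In form: [[fingers, [tx, ty, tz], yaw], ...]. A call has 1 to 10 rows; each row is the pose to reach, as a shift and turn from the pose commanded when the call began, along the tool's axes at that moment; what a row does not reach only later rows make up. A row lasts 1/10 s, in which the tool goes at most 50 mm and 8.59 degrees, less where a joint would pass 70% of its speed; a pose out of reach is approached as far as the arm can. A call with a gripper value outside its range is refused whole. The fingers move at their own pace and stop on an object; "grip_force" is the grip in N (left out, the last holds). Time passes only in rows, so rows that repeat a pose let the fingers close. It gives the time, the measured TCP pose, the force and the opening at its end, in the units of the state.
- get_state(): the state, without advancing time (a new reading comes with each control period).
- snapshot(name): name is "scene" or "top" or "wrist"; returns the picture (400x640x3 uint8, red, green, blue); there is no depth.
- camera_info(name): a dict with "fx", "fy", "cx", "cy" (pixels), "dist_coeffs" ([k1, k2, p1, p2, k3] as OpenCV has them; the pictures are not rectified), "R" (3x3) and "t" (3): a world point X has camera coordinates R X + t; the wrist camera has in their place "mount" (4x4, takes a point from camera to tool coordinates, whose origin is the TCP and whose axes are the tool frame's). Camera axes: x right, y down, z forward; pixel columns grow to the right and rows downward; lengths in m; the calibration is good to about 2 mm. A picture is of the moment at which its call begins: read the wrist's pose just before it. camera_info takes no time and is no camera call.
- job_done(): hands the job in, once; it reports no verdict.
The state is a dict: "time": time; "joint_positions": joint angles; "joint_velocities": joint speeds; "joint_efforts": joint torques, N m; "tool_pos": TCP position; "ee_rot": TCP orientation; "contact_force": force on the tool from outside, world axes, zero at the start; "torque": the same for the moment, N m; "finger_gap": finger opening in m.
Only numpy, scipy, OpenCV 4.12 (cv2) and the standard library are available. Lean on these libraries where they do the work, as an engineer would, in place of code of your own. Each camera call takes 0.05 s, during which the arm holds its last target.

TASK

Slide the camera carriage along its rail, towards the light panel, right up against the brass focus stop. Then draw the pale-handled awl out of the slanted awl block, turn it level and finish holding it up, free of everything, square across the camera's line of sight, with its point on the lens axis midway between the lens and the light panel, so that the point can be checked for burrs. Leave the camera at its stop and the two brown-handled tools in their bores; the program ends while the awl is still held.

Things in the scene. Friction and masses are not known exactly. Their poses are not given: they have to be found in the camera images.
- pale_awl_handle (a point): The awl to fetch: round handle of pale wood, 96 mm long, 26 mm thick (17 mm at its front end, 12 mm at the butt), then a thin 70 mm needle; 166 mm in all, about 55 g. This point is on its axis, 38 mm from the butt, 128 mm from the needle's point; the handle is straight from 36 mm before to 22 mm behind it. Own y axis: along the awl, from point to butt. It starts in any of the three bores.
- pale_awl_point (a point): The tip of the pale awl's needle, 128 mm from the handle point against its y axis; same axes.
- brown_awl_handle (a point): Brown-handled awl, 151 mm long, 25 mm thick, in another bore: a point on its axis, 36 mm from the butt; y axis from point to butt. Leave it in its bore.
- edge_beveler_handle (a point): Brown-handled edge beveler, 161 mm long, 26 mm thick, in another bore: a point on its axis, 38 mm from the butt; y axis from point to butt. Leave it in its bore.
- awl_block: Fixed grey block with wooden cheeks on a base board 124 x 240 mm, 113 mm high; origin under its centre, y along the row. Three bores side by side 75 mm apart (own y -75, 0, 75 mm) slope at 45 degrees, handles up and towards the robot (own -x). Each is 28 mm wide for 26 mm, then 11 mm wide for the needle: an awl must rise about 100 mm along its axis to come clear. 66 to 73 mm of each handle stands out.
- camera_rail: Fixed base 84 x 312 x 13 mm with a rail along its own y; origin under its centre. At its +y end an upright light panel, 108 mm wide, face at own y 127 mm, top 176 mm high. A brass stop block, 34 mm high, sits on the rail at own y -17 to -4 mm.
- focus_point (a point): Where the awl's point belongs: 115 mm above the desk on the lens axis, 59 mm from the panel's face and from the lens when the camera is at the stop. Axes as camera_rail; the line of sight runs along y.
- camera_body (a point): On the axis of the camera, a lying grey and black tube 38 mm thick and 89 mm long, 115 mm above the desk, on a slim post on the carriage. It reaches 32 mm from here to its back (-y of camera_rail) and 57 mm to the lens front (+y). It may be gripped across from above or pushed at its back.
- carriage (a joint): Slide of the camera carriage, m: 0 parked, grows as it moves along camera_rail's +y towards the panel; 0.069 is hard against the brass stop. Friction about 2.5 N; it stays where it is left.

How it is judged:
On the way, in this order (a step that is already met when the one before it is completed fails the run):
1. the camera carriage stands against the brass focus stop (value of joint carriage above 0.066 m), for 0.2 s.
2. the pale awl is held with its point clear above the bores (height (world z) of pale_awl_point above 0.105 m and contact force between the fingers and pale_awl above 0.5 N), for 0.2 s.
At the end, for the whole second after the job is handed in: Carriage within 3 mm of the stop; awl still in the fingers, steady, touching nothing else, level within 15 degrees, within 17 degrees of square to the line of sight; its point within 10 mm of the lens axis (across and in height) and 15 mm of midway along it; brown tools within 15 mm of their start (value of joint carriage above 0.066 m and x of pale_awl_point in the frame of focus_point between -0.01 and 0.01 m and y of pale_awl_point in the frame of focus_point between -0.015 and 0.015 m and z of pale_awl_point in the frame of focus_point between -0.01 and 0.01 m and angle between pale_awl_handle's own y axis and vertical between 1.31 and 1.83 rad and angle between the y axis of pale_awl_handle and the x axis of focus_point, either way round below 0.3 rad and height (world z) of pale_awl_handle above 0.07 m and contact force between the fingers and pale_awl above 1 N and linear speed of pale_awl below 0.03 m/s and contact force between pale_awl and camera_rail below 0.1 N and contact force between pale_awl and awl_block below 0.1 N and distance of each of brown_awl_handle, edge_beveler_handle from where it was at the start of the episode below 0.015 m); the arm keeps its last pose, push and grip.
It fails at once if a brown-handled tool is pulled about (distance of any of brown_awl_handle, edge_beveler_handle from where it was at the start of the episode above 0.03 m).
It also fails if it takes over 54 s, if anything falls off the work surface, if the arm or the gripper's body presses on something with over 40 N, if the wrist force passes 120 N, or if a joint passes its speed limit or range.

## Working session

There is one attempt and no reset: what is moved stays moved. The work goes in short steps, Python scripts to look and compute and a tool call to move; the robot and the scene stay as the last step left them, time stands still between calls to the robot, and variables do not carry over. Pictures are saved under pics/ and viewed, and the job is handed in when it is done.

Besides the shell and the picture viewer there is one more tool, called as name(argument=value, ...), one argument or row to a line, values as JSON. move_arm: Moves the arm, as the interface text tells. Its arguments: {"type":"object","properties":{"targets":{"type":"array","items":{"type":"array"}},"grip_force":{"type":"number"}},"required":["targets"]}

```bash
ls; mkdir -p pics
python3 - <<'E'
from workcell import *
import cv2
s=get_state();print(s)
for n in("scene","top","wrist"):
    c=camera_info(n);print(n,c)
    cv2.imwrite(f"pics/{n}0.png",snapshot(n)[:,:,::-1])
E
```

```text
pics
{'time': 0.0, 'joint_positions': array([ 1.51457926e+00,  2.55717235e-01,  1.07001987e-01, -4.84436773e-04,
       -1.42388859e+00, -2.84584699e-01]), 'joint_velocities': array([-2.20205805e-05, -5.87340026e-04,  6.48148587e-04,  1.36835710e-03,
        9.38501713e-04, -1.35332425e-03]), 'joint_efforts': array([-7.88582711e-04, -3.86633921e+01,  2.37947595e+01,  5.36540285e+00,
       -6.10058836e-03, -4.40149080e-06]), 'tool_pos': array([0.18362684, 0.51794747, 0.24740897]), 'ee_rot': array([[-3.34309553e-01, -9.42463149e-01, -5.80020254e-04],
       [-9.42461473e-01,  3.34310053e-01, -1.77771580e-03],
       [ 1.86933824e-03, -4.76606329e-05, -9.99998252e-01]]), 'contact_force': array([ 0.52748724,  0.14821061, -0.03147767]), 'torque': array([ 0.02157388, -0.00605216, -0.05100136]), 'finger_gap': 0.08536799055652304}
scene {'fx': 500.54643706543106, 'fy': 500.54643706543106, 'cx': 316.3052471803896, 'cy': 192.29051166644524, 'dist_coeffs': array([-0.13814358,  0.        ,  0.        ,  0.        ,  0.        ]), 'R': array([[ 0.88502509, -0.46532327,  0.01431254],
       [-0.2
[... 401 characters left out ...]
6048, -0.01584887, -0.08133898],
       [ 0.08096115,  0.02317853, -0.99644771]]), 't': array([-0.00828558,  0.59157972,  1.32288234])}
wrist {'fx': 303.3602050454583, 'fy': 303.3602050454583, 'cx': 320.1065213517733, 'cy': 200.76856043406988, 'dist_coeffs': array([5.2890197e-05, 0.0000000e+00, 0.0000000e+00, 0.0000000e+00,
       0.0000000e+00]), 'mount': array([[ 9.99999695e-01,  7.64155947e-04,  1.59903343e-04,
         1.06254296e-03],
       [-7.77901526e-04,  9.57934257e-01,  2.86986679e-01,
        -7.35889979e-02],
       [ 6.61256870e-05, -2.86986716e-01,  9.57934560e-01,
        -1.26807123e-01],
       [ 0.00000000e+00,  0.00000000e+00,  0.00000000e+00,
         1.00000000e+00]])}
```

View pics/scene0.png

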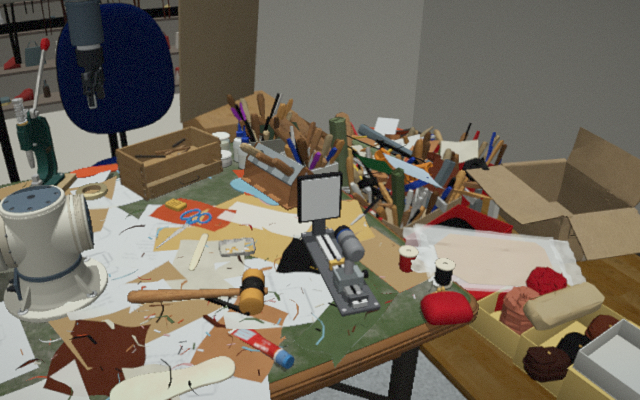

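View pics/top0.png

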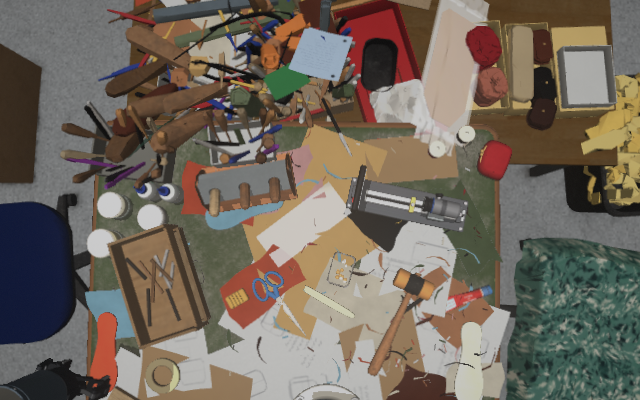

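View pics/wrist0.png

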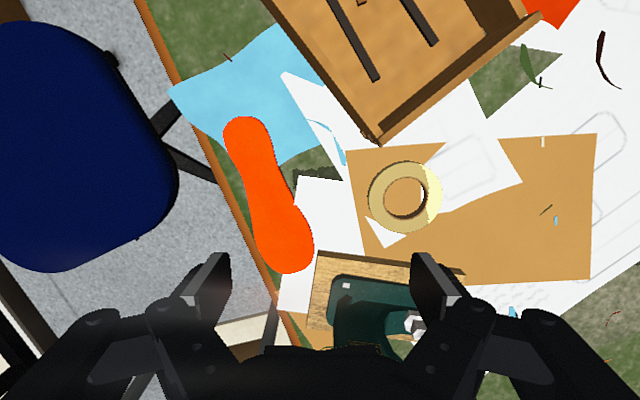

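The top view shows the awl block around (245,185) with the leftmost handle pale at (214,200). The rail runs from the panel at (357,190) to the camera at (440,208). I'll enlarge both.

Run:
```python
import cv2
t=cv2.imread("pics/top0.png");s=cv2.imread("pics/scene0.png")
cv2.imwrite("pics/c1.png",cv2.resize(t[140:240,180:310],None,fx=6,fy=6,interpolation=cv2.INTER_CUBIC))
cv2.imwrite("pics/c2.png",cv2.resize(t[150:250,340:475],None,fx=5.9,fy=5.9,interpolation=cv2.INTER_CUBIC)[:600,:796])
cv2.imwrite("pics/c3.png",cv2.resize(s[160:320,280:400],None,fx=3.7,fy=3.7,interpolation=cv2.INTER_CUBIC))
cv2.imwrite("pics/c4.png",cv2.resize(s[100:230,220:360],None,fx=4.5,fy=4.5,interpolation=cv2.INTER_CUBIC))
```

```text
(no output)
```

View pics/c1.png

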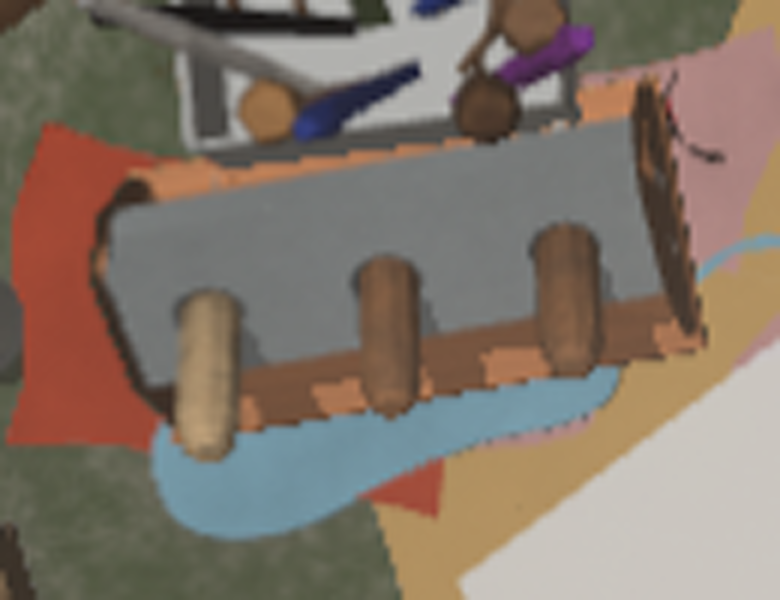

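View pics/c2.png

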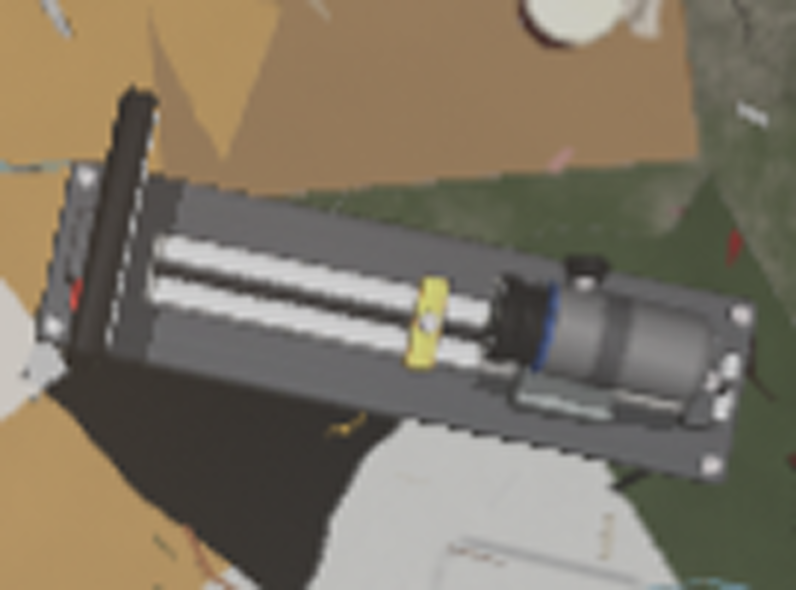

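View pics/c3.png

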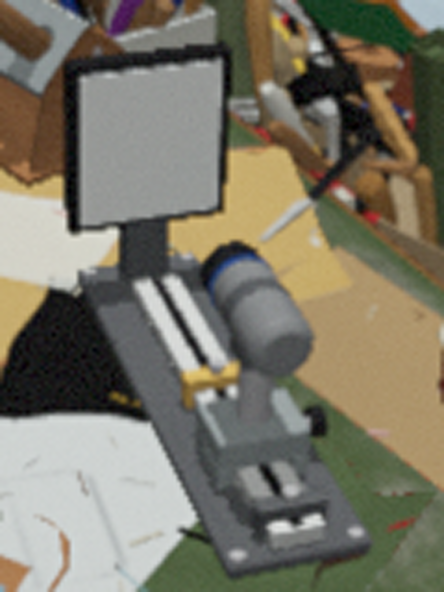

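View pics/c4.png

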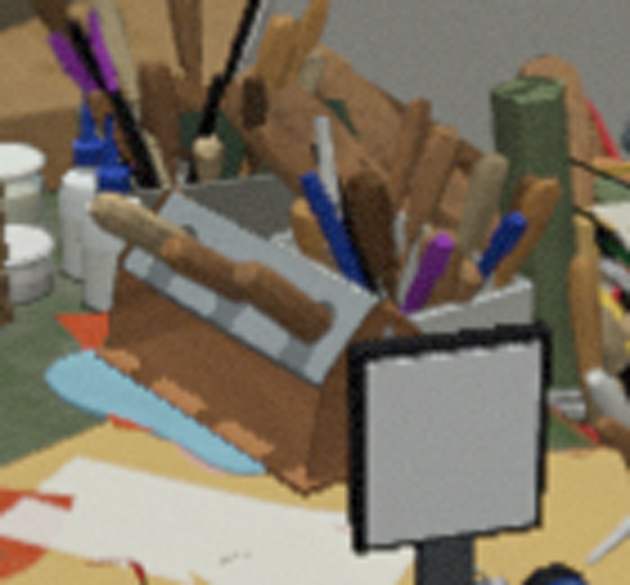

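The pale awl is in the left bore (own y +75), and the camera is at the right end of the rail with its lens facing left. Next I fit the rail and block poses.

```bash
cat > h.py <<'E'
import numpy as np,cv2
from workcell import *
from scipy.optimize import least_squares
def proj(n,X,st=None):
    c=camera_info(n);X=np.atleast_2d(np.array(X,float))
    if n=="wrist":
        M=c["mount"];Rw=st["ee_rot"]@M[:3,:3];tw=st["tool_pos"]+st["ee_rot"]@M[:3,3]
        R=Rw.T;t=-R@tw
    else: R,t=c["R"],c["t"]
    K=np.array([[c["fx"],0,c["cx"]],[0,c["fy"],c["cy"]],[0,0,1]])
    p,_=cv2.projectPoints(X,cv2.Rodrigues(R)[0],t,K,np.array(c["dist_coeffs"]))
    return p[:,0]
def Rz(a): return np.array([[np.cos(a),-np.sin(a),0],[np.sin(a),np.cos(a),0],[0,0,1]])
def W(p,X): return np.atleast_2d(X)@Rz(p[2]).T+[p[0],p[1],0]
E
python3 - <<'E'
from h import *
np.set_printoptions(precision=4,suppress=True)
# rail
tp=np.array([[75,163],[38,340],[752,300],[722,482]])/5.9+[340,150]
X=np.array([[42,156,13],[-42,156,13],[42,-156,13],[-42,-156,13]])/1000
sp=np.array([[230,575],[368,550],[225,50],[68,65]])/3.7+[280,160]
Xs=np.array([[-42,-156,13],[42,-156,13],[54,130,176],[-54,130,176]])/1000
f=lambda p:np.r_[(proj("top",W(p,X))-tp).ravel(),(proj("scene",W(p,Xs))-sp).ravel()]
r=least_squares(f,[.55,-.2,-.2]);print("rail",r.x,np.round(r.fun,1))
p=r.x
print("focus",W(p,[0,.068,.115]),"cam back",W(p,[0,-.149,.115]))
for n,o,s in(("top",[340,150],5.9),("scene",[280,160],3.7)):
    print(n,(proj(n,W(p,[[0,-.149,.115],[0,-.060,.115],[0,-.0105,.034]]))-o)*s)
# awls: q = X0,Y0,Z0 mid axis butt of tool0(pale), yaw, s1,s2
tb=np.array([[206,447],[390,402],[572,367]])/6+[180,140]
tm=np.array([[207,303],[387,265],[566,235]])/6+[180,140]
sb=np.array([[103,210],[173,247],[246,275]])/4.5+[220,100]
def pts(q):
    R=Rz(q[3]);a=R@np.array([-.7071,0,.7071]);y=R[:,1]
    B=[q[:3]-y*.075*i+a*(0,q[4],q[5])[i] for i in range(3)]
    return np.array(B),a
def g(q):
    B,a=pts(q)
    return np.r_[(proj("top",B)-tb).ravel(),(proj("scene",B)-sb).ravel(), .5*(proj("top",B[:1]-a*.07)-tm[:1]).ravel()]
r=least_squares(g,[.5,.3,.15,.15,0,0]);print("awl",r.x,np.round(r.fun,1))
B,a=pts(r.x);print("handle pt",B[0]-a*.038,"axis",a)
E
```

```text
rail [ 0.5758 -0.2015 -0.1902] [ 0.3 -1.   0.   0.3  2.5  0.1  1.6  0.8 -1.5 -1.3  1.1 -2.5  0.9 -1.4
 -1.9 -0.2]
focus [[ 0.5886 -0.1347  0.115 ]] cam back [[ 0.5476 -0.3478  0.115 ]]
top [[791.8556 378.9084]
 [578.7725 334.4867]
 [432.9246 322.8752]]
scene [[306.0417 391.4175]
 [246.3477 299.4538]
 [211.7978 371.1062]]
awl [0.5397 0.2767 0.1274 0.2599 0.0016 0.0084] [ 0.7 -1.5  0.1 -1.1  0.2 -1.  -0.8  0.1 -0.9 -0.6 -1.5  0.4  0.5  2.2]
handle pt [0.5657 0.2836 0.1005] axis [-0.6834 -0.1817  0.7071]
```

The stop fits, but the camera sits about 28 mm further along than "parked". I'll solve for its slide position directly.

Run:
```python
from h import *
np.set_printoptions(precision=4,suppress=True)
p=[.5758,-.2015,-.1902]
for d in (.02,.03,.04):
  for n,o,s in(("top",[340,150],5.9),("scene",[280,160],3.7)):
    print(d,n,((proj(n,W(p,[[0,-.149+d,.115],[0,-.060+d,.115],[0,-.149+d,.134],[0,-.060+d,.134],[.019,-.149+d,.115],[-.019,-.149+d,.115],[0,.127,.176]]))-o)*s).round().tolist())
s=get_state();print(s['time'],s['tool_pos'])
```

```text
0.02 top [[744.0, 369.0], [531.0, 324.0], [755.0, 366.0], [539.0, 321.0], [753.0, 323.0], [735.0, 414.0], [137.0, 227.0]]
0.02 scene [[292.0, 370.0], [234.0, 281.0], [294.0, 339.0], [236.0, 251.0], [326.0, 364.0], [257.0, 375.0], [147.0, 56.0]]
0.03 top [[720.0, 364.0], [507.0, 319.0], [731.0, 361.0], [514.0, 316.0], [729.0, 318.0], [711.0, 409.0], [137.0, 227.0]]
0.03 scene [[285.0, 359.0], [228.0, 271.0], [287.0, 328.0], [229.0, 242.0], [319.0, 353.0], [251.0, 365.0], [147.0, 56.0]]
0.04 top [[696.0, 359.0], [483.0, 314.0], [707.0, 356.0], [490.0, 311.0], [705.0, 313.0], [687.0, 404.0], [137.0, 227.0]]
0.04 scene [[278.0, 348.0], [222.0, 262.0], [280.0, 318.0], [224.0, 233.0], [312.0, 343.0], [244.0, 354.0], [147.0, 56.0]]
0.15 [0.1837 0.5181 0.2476]
```

```bash
cat >> h.py <<'E'
def go(tgt,xang=None):
    s=get_state();R=s["ee_rot"];d=np.array(tgt)-s["tool_pos"]
    sh=R.T@d
    a=np.degrees(np.arctan2(R[1,0],R[0,0]))
    y=0 if xang is None else -((xang-a+180)%360-180)
    print("t",round(s["time"],2),"shift",sh.round(4),"yaw",round(y,1),"xang",round(a,1),"rows",np.linalg.norm(d)/.05, "F",s["contact_force"].round(1),"gap",round(s["finger_gap"],4),"pos",s["tool_pos"].round(4))
E
python3 -c "
from h import *
go([.45,.25,.30],-100.9)"
```

```text
t 0.15 shift [ 0.1637 -0.3406 -0.0521] yaw -8.6 xang -109.5 rows 7.63005147153339 F [-0.5 -0.8  0.5] gap 0.0853 pos [0.1837 0.5181 0.2476]
```

move_arm(
  targets=[
    [0.0,[0.02,-0.04,-0.03],-2],
    [0.0,[0.164,-0.341,-0.052],-8.6],
    [0.0,[0.164,-0.341,-0.052],-8.6],
    [0.0,[0.164,-0.341,-0.052],-8.6],
    [0.0,[0.164,-0.341,-0.052],-8.6],
    [0.0,[0.164,-0.341,-0.052],-8.6],
    [0.0,[0.164,-0.341,-0.052],-8.6],
    [0.0,[0.164,-0.341,-0.052],-8.6],
    [0.0,[0.164,-0.341,-0.052],-8.6],
    [0.0,[0.164,-0.341,-0.052],-8.6],
  ],
)

```text
time: 1.15
tool_pos: [0.4507, 0.2491, 0.2998]
ee_rot: [[-0.192, -0.981, -0.001], [-0.981, 0.192, -0.0], [0.0, 0.001, -1.0]]
contact_force: [-1.1, 0.4, -0.1]
finger_gap: -0.0
```

```bash
python3 -c "
from h import *
s=get_state();print(s['joint_positions'],s['joint_velocities'].round(2),s['ee_rot'].round(4).tolist(),s['tool_pos'].round(4))
im=snapshot('wrist')[:,:,::-1];cv2.imwrite('pics/w1.png',im)
go([.5,-.30,.30],-100.9)"
```

```text
[ 8.09228074e-01  1.75862751e-01  1.36255236e-01 -4.04683317e-04
 -1.53195051e+00  5.68681165e-01] [ 0.04 -0.01 -0.01 -0.    0.   -0.01] [[-0.1917, -0.9815, -0.0008], [-0.9815, 0.1917, -0.0003], [0.0004, 0.0008, -1.0]] [0.4507 0.2491 0.2998]
t 1.2 shift [ 5.303e-01 -1.535e-01 -1.000e-04] yaw -0.1 xang -101.0 rows 11.04131431594024 F [ 0.7 -0.8  0.2] gap 0.0003 pos [0.4502 0.2498 0.2999]
```

View pics/w1.png

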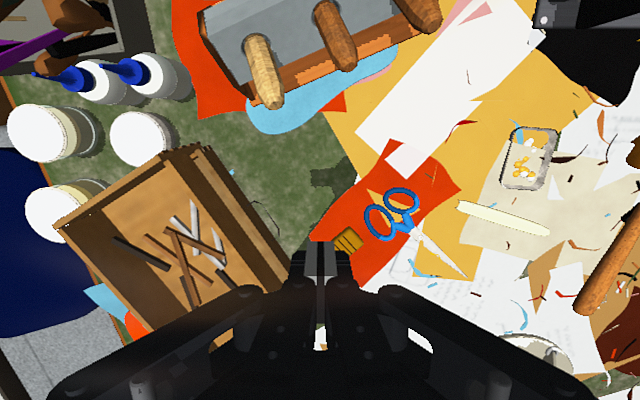

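move_arm(
  targets=[
    [0.0,[0.05,-0.01,0],0],
    [0.0,[0.52,-0.1,0],0],
    [0.0,[0.52,-0.1,0],0],
    [0.0,[0.52,-0.1,0],0],
    [0.0,[0.52,-0.1,0],0],
    [0.0,[0.52,-0.1,0],0],
    [0.0,[0.52,-0.1,0],0],
    [0.0,[0.52,-0.1,0],0],
    [0.0,[0.52,-0.1,0],0],
    [0.0,[0.52,-0.1,0],0],
  ],
)

```text
time: 2.2
tool_pos: [0.4501, -0.2508, 0.3004]
ee_rot: [[-0.187, -0.982, 0.001], [-0.982, 0.187, 0.0], [-0.0, -0.0, -1.0]]
contact_force: [1.1, 1.1, -0.2]
finger_gap: 0.0001
```

move_arm(
  targets=[
    [0.0,[0.0,0,0],0],
    [0.0,[0,0,0],0],
  ],
)

```text
time: 2.4
tool_pos: [0.4501, -0.25, 0.2997]
ee_rot: [[-0.19, -0.982, -0.001], [-0.982, 0.19, 0.001], [-0.001, 0.001, -1.0]]
contact_force: [-0.2, -0.6, 0.4]
finger_gap: 0.0002
```

```bash
python3 -c "
from h import *
s=get_state();print(s['joint_positions'],s['joint_velocities'].round(2),s['ee_rot'].round(4).tolist(),s['tool_pos'].round(4))
import pickle
pickle.dump(s,open('s2.pkl','wb'))
im=snapshot('wrist')[:,:,::-1];cv2.imwrite('pics/w2.png',im)
w=cv2.imread('pics/w1.png');cv2.imwrite('pics/w1c.png',cv2.resize(w[0:130,180:350],None,fx=4.6,fy=4.6,interpolation=cv2.INTER_CUBIC))
"
```

```text
[-2.02781444e-01  1.75805335e-01  1.35939021e-01 -5.02794627e-04
 -1.53191505e+00  1.58200992e+00] [ 0.04 -0.02 -0.01 -0.    0.   -0.  ] [[-0.1904, -0.9817, -0.0009], [-0.9817, 0.1904, 0.0007], [-0.0005, 0.001, -1.0]] [ 0.4501 -0.25    0.2997]
```

View pics/w2.png

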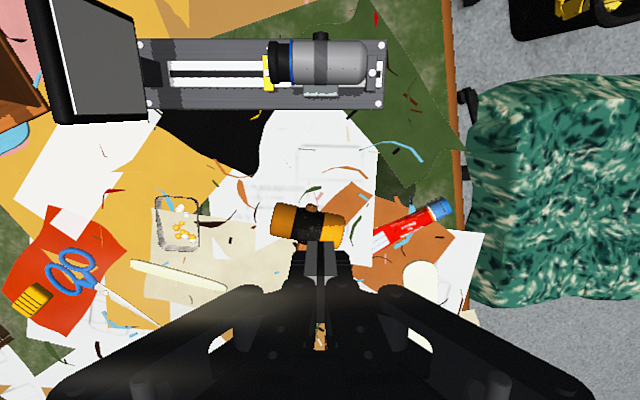

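View pics/w1c.png

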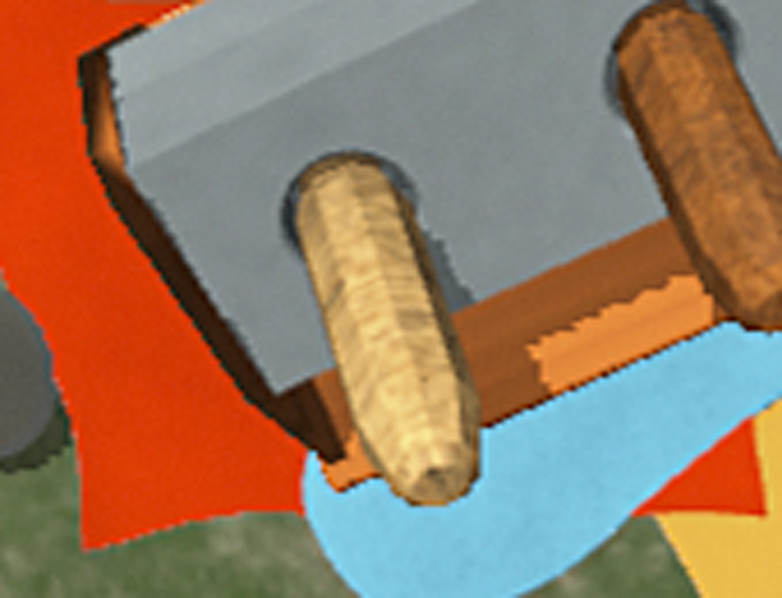

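The rail lies almost level across the picture, with its right end at (385,39)-(385,109), the brass stop near (268,72) and the back of the camera near (368,63). I'll enlarge it and refine.

```bash
python3 -c "
import cv2
w=cv2.imread('pics/w2.png');cv2.imwrite('pics/w2c.png',cv2.resize(w[0:140,20:400],None,fx=2.1,fy=2.1,interpolation=cv2.INTER_CUBIC));cv2.imwrite('pics/w2d.png',cv2.resize(w[25:125,230:400],None,fx=4.6,fy=4.6,interpolation=cv2.INTER_CUBIC))
"
```

```text
(no output)
```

View pics/w2c.png

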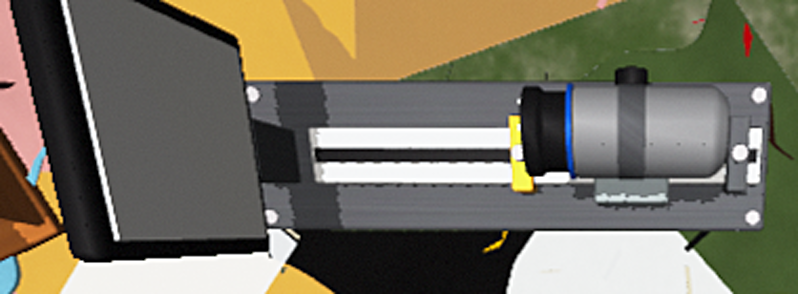

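View pics/w2d.png

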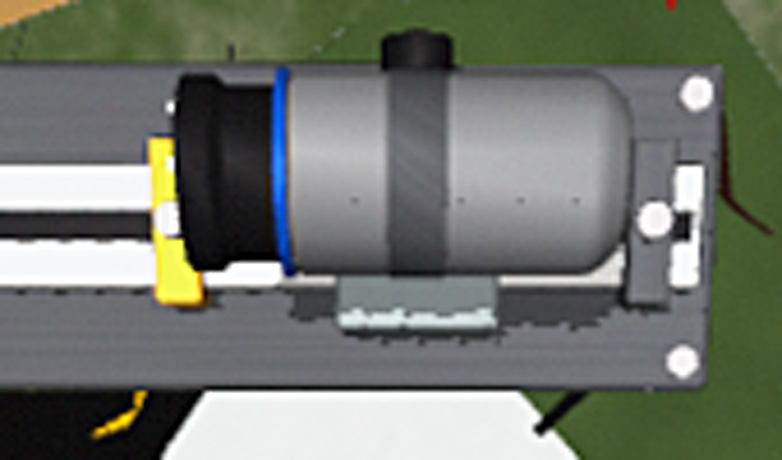

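```bash
cat > fit.py <<'E'
from h import *
import pickle
np.set_printoptions(precision=4,suppress=True)
s2=pickle.load(open('s2.pkl','rb'))
cW=lambda a:np.array(a)/4.6+[230,25]
cw=lambda a:np.array(a)/2.1+[20,0]
cT=lambda a:np.array(a)/5.9+[340,150]
cS=lambda a:np.array(a)/3.7+[280,160]
def f(q,parts=False):
    p=q[:3];xb,yb,d=q[3:6]
    w=np.array([[42,-156,13],[-42,-156,13]])/1e3
    wb=np.array([[xb,-yb,.015],[-xb,-yb,.015],[xb,yb,.015],[-xb,yb,.015]])
    ax=np.array([[0,-.1+d,.115]])
    r=[proj("wrist",W(p,w),s2)-cW([[720,66],[706,385]]),
       proj("wrist",W(p,wb),s2)-np.r_[cW([[695,93],[683,360]]),cw([[252,94],[270,217]])],
       proj("top",W(p,wb))-cT([[742,315],[711,465],[87,176],[53,325]]),
       proj("top",W(p,np.array([[42,156,13],[-42,156,13],[42,-156,13],[-42,-156,13]])/1e3))-cT([[75,163],[38,340],[752,303],[722,482]]),
       (proj("wrist",W(p,ax),s2)-cW([0,171]))[:,1:],
       (proj("top",W(p,[[0,-.149+d,.115]]))-cT([712,350]))[:,:1],
       (proj("wrist",W(p,[[0,-.149+d,.115]]),s2)-cW([632,171]))[:,:1],
       ]
    return r if parts else np.concatenate([a.ravel() for a in r])
r=least_squares(f,[.5758,-.2015,-.19,.036,.15,.03],loss='soft_l1')
print(r.x)
for a in f(r.x,True): print(a.round(1).tolist())
p=r.x[:3];d=r.x[5]
print("focus",W(p,[0,.068,.115]),"cam back",W(p,[0,-.149+d,.115]),"pushstart",W(p,[0,-.2+d,.115]))
E
python3 fit.py
```

```text
[ 0.577  -0.2005 -0.1906  0.034   0.1482  0.0308]
[[0.7, -1.1], [-0.3, 1.1]]
[[-0.3, -0.1], [-0.7, 0.1], [-0.7, 0.4], [-0.2, 0.1]]
[[0.5, -0.6], [0.8, -0.4], [0.2, -0.2], [0.7, -0.1]]
[[-0.1, -1.5], [-0.4, -0.2], [2.1, -0.9], [1.2, 0.3]]
[[1.3]]
[[0.6]]
[[-0.2]]
focus [[ 0.5899 -0.1337  0.115 ]] cam back [[ 0.5546 -0.3165  0.115 ]] pushstart [[ 0.5449 -0.3666  0.115 ]]
```

```bash
python3 -c "
from h import *
go([.545,-.367,.30],-100.9);go([.545,-.367,.11],-100.9)"
```

```text
t 2.45 shift [ 9.780e-02 -1.153e-01 -1.000e-04] yaw 0.0 xang -100.9 rows 3.023239238615475 F [-0.7 -0.1 -0. ] gap -0.0003 pos [ 0.4503 -0.2492  0.3   ]
t 2.45 shift [ 0.0979 -0.1154  0.1899] yaw 0.0 xang -100.9 rows 4.85582793463051 F [-0.7 -0.1 -0. ] gap -0.0003 pos [ 0.4503 -0.2492  0.3   ]
```

move_arm(
  targets=[
    [0.0,[0.03,-0.035,0],0],
    [0.0,[0.098,-0.115,0],0],
    [0.0,[0.098,-0.115,0],0],
    [0.0,[0.098,-0.115,0.0],0],
    [0.0,[0.098,-0.115,0.05],0],
    [0.0,[0.098,-0.115,0.1],0],
    [0.0,[0.098,-0.115,0.15],0],
    [0.0,[0.098,-0.115,0.19],0],
    [0.0,[0.098,-0.115,0.19],0],
  ],
)

```text
time: 3.35
tool_pos: [0.5417, -0.3637, 0.1043]
ee_rot: [[-0.187, -0.982, -0.01], [-0.982, 0.187, 0.006], [-0.004, 0.011, -1.0]]
contact_force: [-0.2, 0.6, -0.7]
finger_gap: 0.0002
```

```bash
python3 -c "
from h import *
go([.545,-.367,.11],-100.9)
im=snapshot('scene')[:,:,::-1];cv2.imwrite('pics/s3.png',cv2.resize(im[130:330,240:420],None,fx=3,fy=3))"
```

```text
t 3.35 shift [ 0.0026 -0.0038 -0.0058] yaw 0.1 xang -100.8 rows 0.1477541175537531 F [-0.2  0.6 -0.7] gap 0.0002 pos [ 0.5417 -0.3637  0.1043]
```

View pics/s3.png

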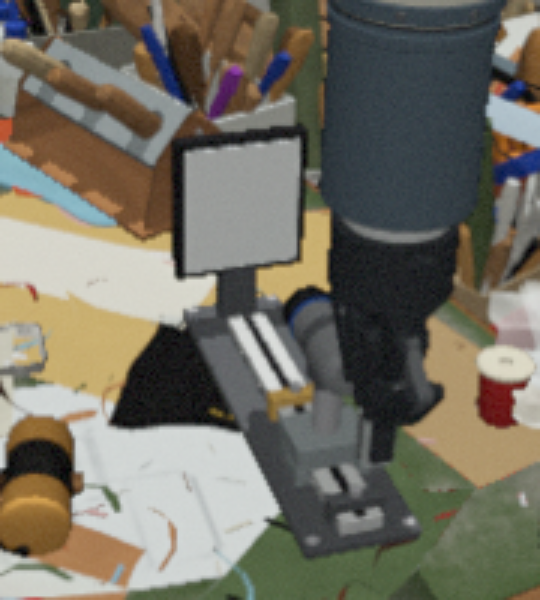

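The closed fingers are standing behind the camera. I push slowly towards the panel.

move_arm(
  targets=[
    [0.0,[-0.015,0,0],0],
    [0.0,[-0.028,0,0],0],
    [0.0,[-0.038,0,0],0],
    [0.0,[-0.045,0,0],0],
    [0.0,[-0.051,0,0],0],
    [0.0,[-0.057,0,0],0],
    [0.0,[-0.062,0,0],0],
    [0.0,[-0.066,0,0],0],
    [0.0,[-0.07,0,0],0],
  ],
)

```text
time: 4.3
tool_pos: [0.5577, -0.2994, 0.1102]
ee_rot: [[-0.19, -0.982, -0.0], [-0.982, 0.19, -0.0], [0.0, 0.0, -1.0]]
contact_force: [0.9, -3.2, 2.4]
finger_gap: -0.0003
```

```bash
python3 -c "
from h import *
go([.545,-.367,.11],-100.9)
p=[.577,-.2005,-.1906];s=get_state();print(Rz(.1906)@(s['tool_pos']-[.577,-.2005,0]), s['joint_efforts'].round(1))"
```

```text
t 4.3 shift [ 0.0688 -0.0004  0.0002] yaw -0.0 xang -100.9 rows 1.37569472305925 F [ 0.9 -3.2  2.4] gap -0.0003 pos [ 0.5577 -0.2994  0.1102]
[-0.00023053 -0.10076366  0.1102182 ] [  1.2 -48.5  21.    3.9  -0.4   0.1]
```

move_arm(
  targets=[
    [0.0,[-0.003,0,0],0],
    [0.0,[-0.005,0,0],0],
    [0.0,[-0.007,0,0],0],
    [0.0,[-0.007,0,0],0],
  ],
)

```text
time: 4.7
tool_pos: [0.5589, -0.2922, 0.1101]
ee_rot: [[-0.189, -0.982, -0.0], [-0.982, 0.189, 0.001], [-0.0, 0.0, -1.0]]
contact_force: [1.0, -1.6, 0.4]
finger_gap: -0.0
```

move_arm(
  targets=[
    [0.0,[-0.002,0,0],0],
    [0.0,[-0.003,0,0],0],
    [0.0,[-0.004,0,0],0],
    [0.0,[-0.004,0,0],0],
  ],
)

```text
time: 5.1
tool_pos: [0.5591, -0.2912, 0.1101]
ee_rot: [[-0.19, -0.982, -0.001], [-0.982, 0.19, -0.004], [0.004, 0.001, -1.0]]
contact_force: [-0.0, -11.4, -1.8]
finger_gap: -0.0004
```

The force jumped to 11 N, so it is against the stop. I back off, rise and look.

move_arm(
  targets=[
    [0.0,[-0.001,0,0],0],
    [0.0,[-0.001,0,0],0],
    [0.0,[0.02,0,0],0],
    [0.0,[0.05,0,0],0],
    [0.0,[0.05,0,-0.03],0],
    [0.0,[0.05,0.0,-0.08],0],
    [0.0,[0.05,0.0,-0.13],0],
    [0.0,[0.05,0.03,-0.18],0],
    [0.0,[0.05,0.08,-0.2],0],
    [0.0,[0.05,0.1,-0.2],0],
  ],
)

```text
time: 6.1
tool_pos: [0.451, -0.3184, 0.3136]
ee_rot: [[-0.189, -0.982, 0.005], [-0.982, 0.189, -0.001], [0.001, -0.005, -1.0]]
contact_force: [-0.3, 0.3, 0.6]
finger_gap: 0.0002
```

```bash
python3 -c "
from h import *
s=get_state()
im=snapshot('wrist')[:,:,::-1];cv2.imwrite('pics/w4.png',im)
p=[.577,-.2005,-.1906]
print(proj('wrist',W(p,[[0,-.08,.115],[0,.009,.115],[0,.068,.115]]),s))
go([.5,.28,.3],-75.1)"
```

```text
[[259.52730082  81.78140002]
 [170.79839362  81.6867432 ]
 [111.95500204  81.62337512]]
t 6.15 shift [-0.5967  0.0624  0.014 ] yaw -25.9 xang -101.0 rows 12.003243868502977 F [-3.1 -0.6  1.5] gap -0.0 pos [ 0.4478 -0.3177  0.3143]
```

View pics/w4.png

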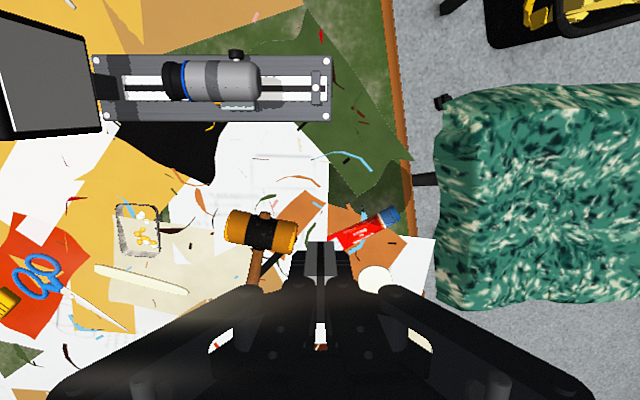

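The camera stands at the stop: its back is at column 260 against 259.5 predicted, and its axis is at row 81. Next I refine the awl's axis using the earlier close wrist picture.

```bash
cat > awl.py <<'E'
from h import *
np.set_printoptions(precision=4,suppress=True)
s1={'tool_pos':np.array([.4507,.2491,.2998]),'ee_rot':np.array([[-0.1917, -0.9815, -0.0008], [-0.9815, 0.1917, -0.0003], [0.0004, 0.0008, -1.0]])}
tb=np.array([[206,447],[390,402],[572,367]])/6+[180,140]
sb=np.array([[103,210],[173,247],[246,275]])/4.5+[220,100]
wb=np.array([[435,482]])/4.6+[180,0]
mw=np.array([[354,215],[415,405]])/4.6+[180,0]
mt=np.array([[208,320],[206,420]])/6+[180,140]
def pts(q):
    R=Rz(q[3]);a=R@np.array([-.7071,0,.7071]);y=R[:,1]
    return np.array([q[:3]-y*.075*i+a*(0,q[4],q[5])[i] for i in range(3)]),a
def ld(n,B,a,m,s=None):
    P=proj(n,[B,B-a*.07],s);d=(P[1]-P[0])/np.linalg.norm(P[1]-P[0])
    return (m-P[0])@np.array([-d[1],d[0]])
def g(q,parts=0):
    B,a=pts(q)
    r=[proj("top",B)-tb,proj("scene",B)-sb,proj("wrist",B[:1],s1)-wb,ld("wrist",B[0],a,mw,s1),ld("top",B[0],a,mt)]
    return r if parts else np.concatenate([x.ravel() for x in r])
r=least_squares(g,[.54,.277,.127,.2,0,0]);print(r.x)
for x in g(r.x,1):print(x.round(1).tolist())
B,a=pts(r.x);print("handle pt",B[0]-a*.038,"axis",a,"butts",B)
E
python3 awl.py
```

```text
[ 0.5356  0.274   0.133   0.2389 -0.006  -0.001 ]
[[1.1, 0.1], [0.8, -0.9], [1.0, -0.6]]
[[-1.9, -1.2], [-0.8, -0.4], [-1.5, 1.1]]
[[0.1, -0.9]]
[1.4, 0.8]
[-1.8, -1.3]
handle pt [0.5618 0.2804 0.1061] axis [-0.687  -0.1673  0.7071] butts [[0.5356 0.274  0.133 ]
 [0.5575 0.2022 0.1287]
 [0.5718 0.1284 0.1323]]
```

move_arm(
  targets=[
    [0.045,[-0.03,0.005,0],0],
    [0.045,[-0.57,0.09,0.05],-25],
    [0.045,[-0.57,0.09,0.05],-25],
    [0.045,[-0.57,0.09,0.05],-25],
    [0.045,[-0.57,0.09,0.05],-25],
    [0.045,[-0.57,0.09,0.05],-25],
    [0.045,[-0.57,0.09,0.05],-25],
    [0.045,[-0.57,0.09,0.05],-25],
    [0.045,[-0.57,0.09,0.05],-25],
    [0.045,[-0.57,0.09,0.05],-25],
  ],
)

```text
time: 7.15
tool_pos: [0.467, 0.1618, 0.2685]
ee_rot: [[0.244, -0.97, -0.002], [-0.97, -0.244, 0.0], [-0.001, 0.002, -1.0]]
contact_force: [1.4, -0.2, -0.1]
finger_gap: 0.045
```

```bash
python3 -c "
from h import *
go([.47,.26,.26],-76.3)"
```

```text
t 7.15 shift [-0.0945 -0.0269  0.0086] yaw 0.4 xang -75.9 rows 1.972910846861426 F [ 1.4 -0.2 -0.1] gap 0.045 pos [0.467  0.1618 0.2685]
```

move_arm(
  targets=[
    [0.045,[-0.04,-0.01,0.0],0],
    [0.045,[-0.08,-0.025,0.01],0],
    [0.045,[-0.095,-0.027,0.01],0],
    [0.045,[-0.095,-0.027,0.01],0],
    [0.045,[-0.095,-0.027,0.01],0],
    [0.045,[-0.095,-0.027,0.01],0],
  ],
)

```text
time: 7.75
tool_pos: [0.4713, 0.2572, 0.2596]
ee_rot: [[0.242, -0.97, -0.0], [-0.97, -0.242, 0.0], [-0.0, -0.0, -1.0]]
contact_force: [-0.1, -0.1, 0.8]
finger_gap: 0.0446
```

```bash
python3 -c "
from h import *
import pickle
s=get_state();pickle.dump(s,open('s5.pkl','wb'));print(s['joint_velocities'].round(3),s['tool_pos'])
im=snapshot('wrist')[:,:,::-1];cv2.imwrite('pics/w5.png',im)
"
```

```text
[-0.006 -0.005  0.003 -0.     0.002 -0.001] [0.47133922 0.25718595 0.2596175 ]
```

View pics/w5.png

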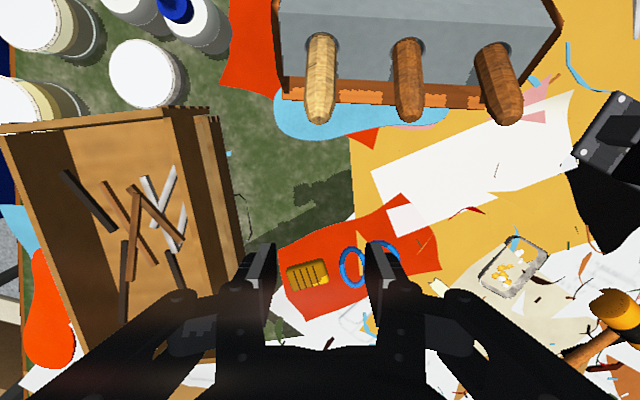

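```bash
python3 -c "
import cv2
w=cv2.imread('pics/w5.png');cv2.imwrite('pics/w5c.png',cv2.resize(w[0:140,260:440],None,fx=4.2,fy=4.2,interpolation=cv2.INTER_CUBIC));cv2.imwrite('pics/w5d.png',cv2.resize(w[0:140,400:580],None,fx=4.2,fy=4.2,interpolation=cv2.INTER_CUBIC))
"
```

```text
(no output)
```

View pics/w5c.png

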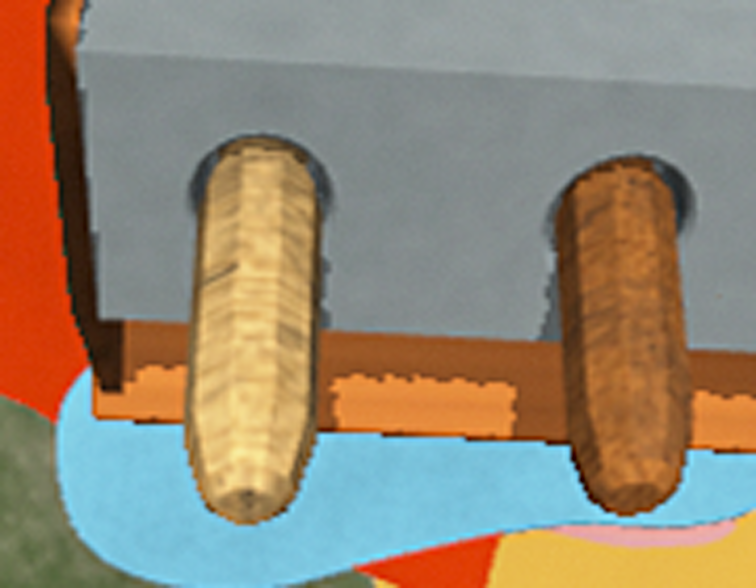

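View pics/w5d.png

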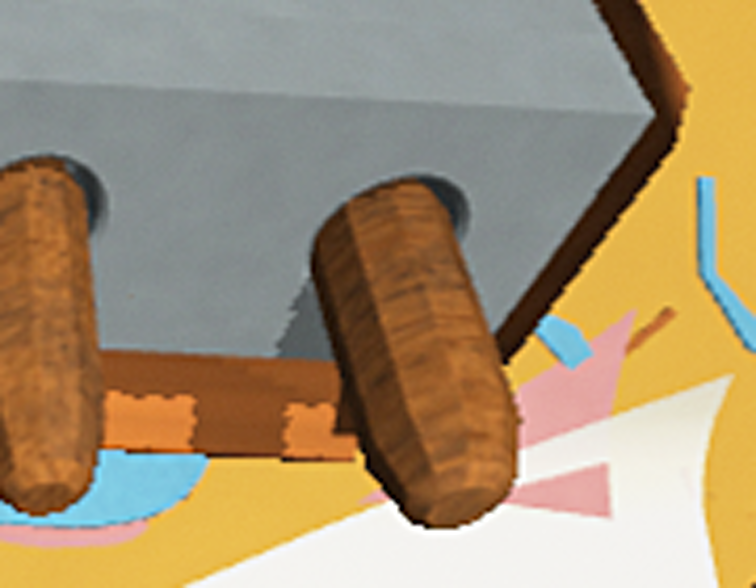

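```bash
cat > awl2.py <<'E'
import re
src=open('awl.py').read().split("r=least_squares")[0]
exec(src)
import pickle
s5=pickle.load(open('s5.pkl','rb'))
wb5=np.array([[248,500],[630,492],[447+140*4.2,505]])/4.2+[260,0]
m5=[np.array(x)/4.2+[260,0] for x in ([[252,420],[260,250]],[[629,420],[620,250]])]
def g2(q,parts=0):
    B,a=pts(q)
    r=[.5*(proj("top",B)-tb),.5*(proj("scene",B)-sb),.7*(proj("wrist",B[:1],s1)-wb),.5*ld("wrist",B[0],a,mw,s1),.5*ld("top",B[0],a,mt),
     proj("wrist",B,s5)-wb5,ld("wrist",B[0],a,m5[0],s5),ld("wrist",B[1],a,m5[1],s5)]
    return r if parts else np.concatenate([x.ravel() for x in r])
r=least_squares(g2,[.54,.277,.127,.2,0,0],loss='soft_l1');print(r.x)
for x in g2(r.x,1):print(x.round(1).tolist())
B,a=pts(r.x);print("handle pt",B[0]-a*.038,"axis",a,"butts",B,"xang",np.degrees(r.x[3])-90)
E
python3 awl2.py
```

```text
[ 0.5353  0.273   0.1406  0.1986 -0.0074 -0.0085]
[[0.4, 0.0], [0.5, -0.1], [0.7, -0.1]]
[[-1.0, -1.8], [-0.7, -1.1], [-0.9, 0.3]]
[[-0.0, -1.0]]
[-0.5, 0.1]
[-1.1, -0.6]
[[-0.2, 0.2], [3.0, -0.3], [-0.6, 0.1]]
[0.3, 0.3]
[-0.7, 3.1]
handle pt [0.5616 0.2783 0.1137] axis [-0.6932 -0.1395  0.7071] butts [[0.5353 0.273  0.1406]
 [0.5552 0.2005 0.1353]
 [0.5708 0.1272 0.1346]] xang -78.61915235790742
```

Run:
```python
exec(open('awl2.py').read().split("r=least_squares")[0])
for yaw in (.18,.2,.22,.24,.26):
    o=[]
    for z,P in((.113,[.635,.28]),(.06,[.57,.26])):
        c=np.array([P[0],P[1],z]);y=Rz(yaw)[:,1]
        u=(proj("wrist",[c,c-y*.12],s5)-[260,0])*4.2
        o.append((u.round().tolist(),round((u[1,1]-u[0,1])/(u[1,0]-u[0,0]),4)))
    print(yaw,o)
```

```text
Traceback (most recent call last):
SyntaxError: unterminated string literal (detected at line 2)
```

Run:
```python
from h import *
import pickle
s5=pickle.load(open('s5.pkl','rb'))
for yaw in (.18,.2,.22,.24,.26):
    o=[]
    for z,P in((.113,[.635,.28]),(.06,[.57,.26])):
        c=np.array([P[0],P[1],z]);y=Rz(yaw)[:,1]
        u=(proj("wrist",[c,c-y*.12],s5)-[260,0])*4.2
        o.append((u.round().tolist(),round((u[1,1]-u[0,1])/(u[1,0]-u[0,0]),4)))
    print(yaw,o)
```

```text
0.18 [([[341.0, -54.0], [982.0, -5.0]], np.float64(0.0761)), ([[336.0, 360.0], [830.0, 394.0]], np.float64(0.07))]
0.2 [([[341.0, -54.0], [985.0, -20.0]], np.float64(0.0528)), ([[336.0, 360.0], [832.0, 384.0]], np.float64(0.0486))]
0.22 [([[341.0, -54.0], [987.0, -35.0]], np.float64(0.0295)), ([[336.0, 360.0], [834.0, 373.0]], np.float64(0.0272))]
0.24 [([[341.0, -54.0], [990.0, -50.0]], np.float64(0.0063)), ([[336.0, 360.0], [835.0, 362.0]], np.float64(0.0058))]
0.26 [([[341.0, -54.0], [992.0, -65.0]], np.float64(-0.0169)), ([[336.0, 360.0], [837.0, 352.0]], np.float64(-0.0155))]
```

The grey face edges give a block yaw of 0.20, which agrees with the fit. I move to hover over the handle.

```bash
python3 -c "
from h import *
go([.5616,.2783,.20],-78.6);go([.5616,.2783,.109],-78.6)"
```

```text
t 7.8 shift [ 0.0013 -0.0925  0.0598] yaw 2.6 xang -76.0 rows 2.203774618261699 F [ 0.4 -0.4  0.4] gap 0.0448 pos [0.4715 0.2571 0.2598]
t 7.8 shift [ 0.0013 -0.0925  0.1508] yaw 2.6 xang -76.0 rows 3.538253429380452 F [ 0.4 -0.4  0.4] gap 0.0448 pos [0.4715 0.2571 0.2598]
```

move_arm(
  targets=[
    [0.06,[0.001,-0.03,0.01],2.6],
    [0.06,[0.001,-0.07,0.03],2.6],
    [0.06,[0.001,-0.0925,0.06],2.6],
    [0.06,[0.001,-0.0925,0.06],2.6],
    [0.06,[0.001,-0.0925,0.06],2.6],
  ],
)

```text
time: 8.3
tool_pos: [0.5616, 0.2785, 0.1988]
ee_rot: [[0.197, -0.98, -0.001], [-0.98, -0.197, -0.001], [0.001, 0.001, -1.0]]
contact_force: [-0.3, -1.0, 1.6]
finger_gap: 0.0601
```

```bash
python3 -c "
from h import *
s=get_state()
im=snapshot('wrist')[:,:,::-1];cv2.imwrite('pics/w6.png',im)
im=snapshot('scene')[:,:,::-1];cv2.imwrite('pics/s6.png',cv2.resize(im[50:210,180:340],None,fx=3.7,fy=3.7))
B=np.array([.5353,.273,.1406]);a=np.array([-.6932,-.1395,.7071])
print(proj('wrist',[B,B-a*.038,B-a*.07],s))
go([.5616,.2783,.109],-78.6)"
```

```text
[[318.45495335 263.27033084]
 [318.57661219 212.89077558]
 [318.66486191 176.34497425]]
t 8.4 shift [0.001  0.0005 0.0923] yaw 0.0 xang -78.6 rows 1.8454105639883982 F [ 0.1  0.9 -0.2] gap 0.0599 pos [0.5617 0.2793 0.2013]
```

View pics/w6.png

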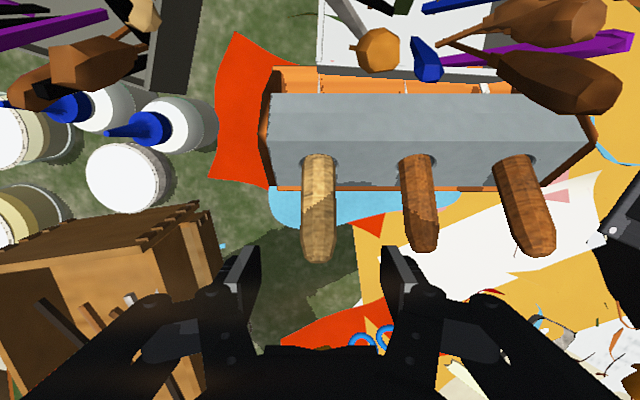

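View pics/s6.png

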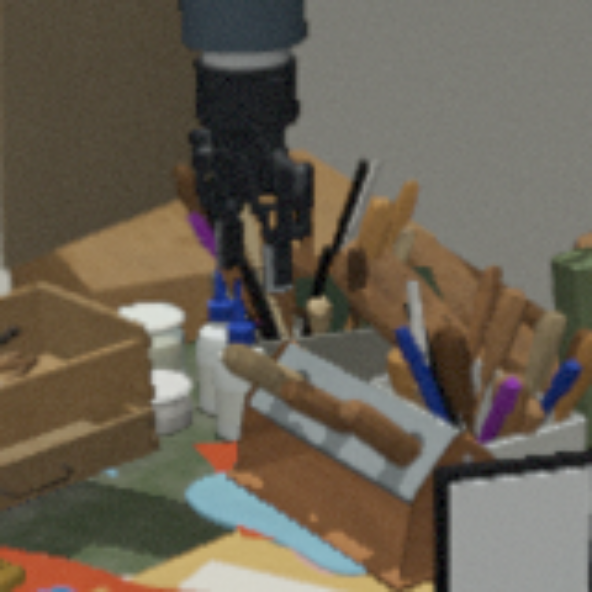

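The handle is centred between the fingers at column 319, with its butt at row 257 and the bore mouth at row 158. That puts the butt a few mm lower than fitted. I go down and grip.

move_arm(
  targets=[
    [0.06,[0.001,-0.001,0.03],0],
    [0.06,[0.001,-0.001,0.06],0],
    [0.06,[0.001,-0.001,0.085],0],
    [0.06,[0.001,-0.001,0.094],0],
    [0.06,[0.001,-0.001,0.094],0],
  ],
)

```text
time: 8.9
tool_pos: [0.5622, 0.2788, 0.1058]
ee_rot: [[0.199, -0.98, 0.0], [-0.98, -0.199, -0.0], [0.0, 0.0, -1.0]]
contact_force: [-0.3, -0.6, 0.1]
finger_gap: 0.06
```

```bash
python3 -c "
from h import *
im=snapshot('wrist')[:,:,::-1];cv2.imwrite('pics/w7.png',im)
go([.5616,.2783,.109],-78.6)"
```

```text
t 8.95 shift [ 0.0006  0.0015 -0.002 ] yaw 0.1 xang -78.5 rows 0.0508352443012206 F [0.2 1.  0. ] gap 0.0598 pos [0.563  0.2792 0.1071]
```

View pics/w7.png

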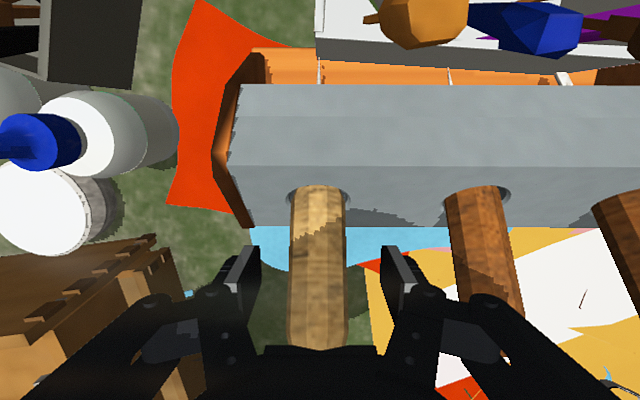

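The fingers straddle the pale handle. I close on it.

move_arm(
  targets=[
    [0.03,[0,0,0],0],
    [0.0,[0,0,0],0],
    [0.0,[0,0,0],0],
    [0.0,[0,0,0],0],
    [0.0,[0,0,0],0],
  ],
  grip_force=50,
)

```text
time: 9.45
tool_pos: [0.5632, 0.2793, 0.1066]
ee_rot: [[0.199, -0.98, 0.002], [-0.98, -0.199, 0.001], [-0.001, -0.002, -1.0]]
contact_force: [-1.5, -0.0, 5.6]
finger_gap: 0.0248
```

```bash
python3 -c "
from h import *
im=snapshot('wrist')[:,:,::-1];cv2.imwrite('pics/w8.png',im)
go([.5616,.2783,.109],-78.6)"
```

```text
t 9.5 shift [ 0.0007  0.0018 -0.0023] yaw 0.1 xang -78.5 rows 0.06033766431888532 F [-1.5  0.4  5.4] gap 0.0247 pos [0.5632 0.2794 0.1067]
```

View pics/w8.png

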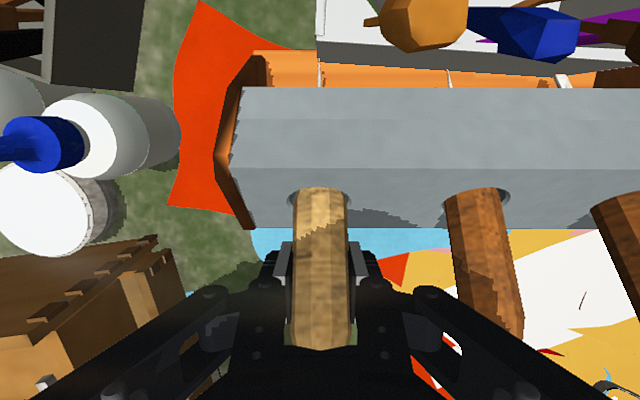

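Gripped, with a gap of 24.7 mm. I draw it out along the 45° axis (tool +y and -z equally).

move_arm(
  targets=[
    [0.0,[0,0.004,-0.004],0],
    [0.0,[0,0.01,-0.01],0],
    [0.0,[0,0.016,-0.016],0],
    [0.0,[0,0.022,-0.022],0],
    [0.0,[0,0.028,-0.028],0],
  ],
)

```text
time: 10.0
tool_pos: [0.5339, 0.2729, 0.1333]
ee_rot: [[0.199, -0.98, -0.002], [-0.98, -0.199, -0.001], [0.0, 0.002, -1.0]]
contact_force: [0.2, 0.2, -2.8]
finger_gap: 0.025
```

```bash
python3 -c "
from h import *
im=snapshot('wrist')[:,:,::-1];cv2.imwrite('pics/w9.png',im)
go([.5616,.2783,.109],-78.6)"
```

```text
t 10.05 shift [ 0.0004 -0.0287  0.0254] yaw 0.1 xang -78.5 rows 0.7662546510052766 F [-4.2 -0.3 -0.2] gap 0.025 pos [0.5335 0.273  0.1344]
```

View pics/w9.png

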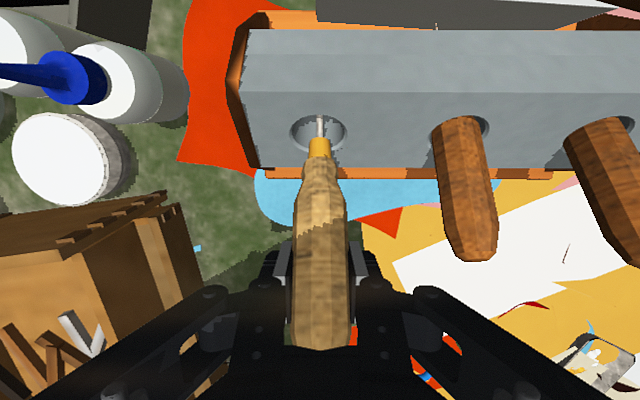

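It is sliding out cleanly, the needle showing in the bore at (320,128). I continue.

move_arm(
  targets=[
    [0.0,[0,0.008,-0.008],0],
    [0.0,[0,0.016,-0.016],0],
    [0.0,[0,0.024,-0.024],0],
    [0.0,[0,0.032,-0.032],0],
    [0.0,[0,0.04,-0.04],0],
    [0.0,[0,0.05,-0.05],0],
    [0.0,[0,0.06,-0.065],0],
    [0.0,[0,0.065,-0.085],0],
    [0.0,[0,0.065,-0.1],0],
    [0.0,[0,0.065,-0.1],0],
  ],
)

```text
time: 11.05
tool_pos: [0.4721, 0.261, 0.2368]
ee_rot: [[0.199, -0.98, 0.005], [-0.98, -0.199, 0.003], [-0.002, -0.006, -1.0]]
contact_force: [-0.1, 0.4, -0.6]
finger_gap: 0.0243
```

```bash
python3 -c "
from h import *
import pickle
s=get_state();pickle.dump(s,open('s10.pkl','wb'))
im=snapshot('wrist')[:,:,::-1];cv2.imwrite('pics/w10.png',im)
im=snapshot('scene')[:,:,::-1];cv2.imwrite('pics/s10.png',cv2.resize(im[50:210,180:340],None,fx=3.7,fy=3.7,interpolation=cv2.INTER_CUBIC))
go([.5616,.2783,.109],-78.6)"
```

```text
t 11.15 shift [ 0.0007 -0.0922  0.1247] yaw 0.1 xang -78.5 rows 3.1008344762271447 F [ 1.2  0.1 -1.3] gap 0.0245 pos [0.4711 0.2605 0.2336]
```

View pics/w10.png

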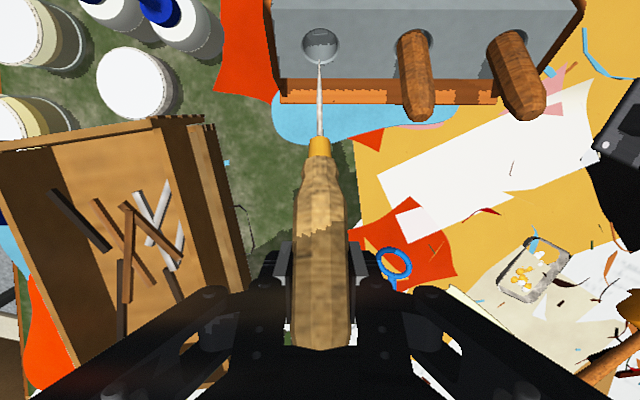

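View pics/s10.png

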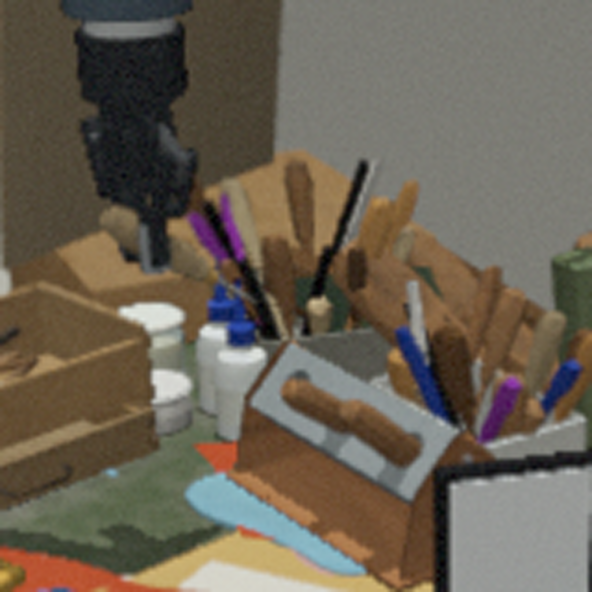

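The awl is free, its tip showing at (319.5,63). I compute its tilt in the hand, and where the block's flat top is, since I'll use that to press the awl level.

```bash
cat >> h.py <<'E'
def ray(px,st):
    c=camera_info("wrist");M=c["mount"]
    d=np.array([(px[0]-c["cx"])/c["fx"],(px[1]-c["cy"])/c["fy"],1.])
    d=M[:3,:3]@d;o=M[:3,3]
    return o,d   # tool frame
def toolplane(px,st=None,x=0.):
    o,d=ray(px,st);k=(x-o[0])/d[0] if abs(d[0])>.05 else None
    return o,d
def wplane(px,st,z):
    o,d=ray(px,st);o=st["tool_pos"]+st["ee_rot"]@o;d=st["ee_rot"]@d
    return o+d*(z-o[2])/d[2]
def awltilt(px,L=.128,off=0.):
    # tip on ray at distance L from grasp point (tool 0,off,-.002)
    o,d=ray(px,None);d=d/np.linalg.norm(d);g=np.array([0,off,-.002]);w=o-g
    b=w@d;c=w@w-L*L;k=-b+np.array([-1,1])*np.sqrt(max(b*b-c,0))
    for kk in k:
        t=o+kk*d;v=t-g
        print("tip tool",t.round(4),"below level deg",np.degrees(np.arcsin(v[2]/L)).round(1))
E
python3 - <<'E'
from h import *
import pickle
s=pickle.load(open('s10.pkl','rb'))
awltilt([319.5,63])
for L in(.118,.138):awltilt([319.5,63],L)
R=np.array([[.199,-.98,0],[-.98,-.199,0],[0,0,-1]])
s7={'tool_pos':np.array([.5628,.279,.1065]),'ee_rot':R}
for px in([320,128],[320,86],[320,186]):print(wplane(px,s7,.113))
s6={'tool_pos':np.array([.5617,.279,.2005]),'ee_rot':R}
for px in([320,133],[320,95]):print(wplane(px,s6,.113))
E
python3 -c "
import cv2
w=cv2.imread('pics/w7.png');cv2.imwrite('pics/w7c.png',w[30:230,180:480].repeat(2,0).repeat(2,1))"
```

```text
tip tool [ 0.0011 -0.0759 -0.105 ] below level deg -53.6
tip tool [ 0.0008 -0.1007  0.077 ] below level deg 38.1
tip tool [ 0.0011 -0.0779 -0.0906] below level deg -48.7
tip tool [ 0.0008 -0.0987  0.0626] below level deg 33.2
tip tool [ 0.0011 -0.0741 -0.1184] below level deg -57.5
tip tool [ 0.0007 -0.1025  0.0904] below level deg 42.0
[0.62797188 0.29109944 0.113     ]
[0.64287642 0.2941365  0.113     ]
[0.60538593 0.28649717 0.113     ]
[0.61843697 0.28940479 0.113     ]
[0.6427635  0.29436173 0.113     ]
```

View pics/w7c.png

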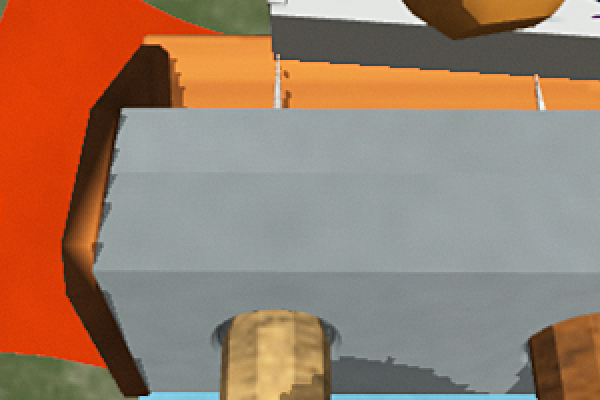

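```bash
python3 -c "
import cv2
w=cv2.imread('pics/w6.png');cv2.imwrite('pics/w6c.png',w[80:220,250:450].repeat(4,0).repeat(4,1))
w=cv2.imread('pics/w9.png');cv2.imwrite('pics/w9c.png',w[0:180,220:420].repeat(3,0).repeat(3,1))"
```

```text
(no output)
```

View pics/w6c.png

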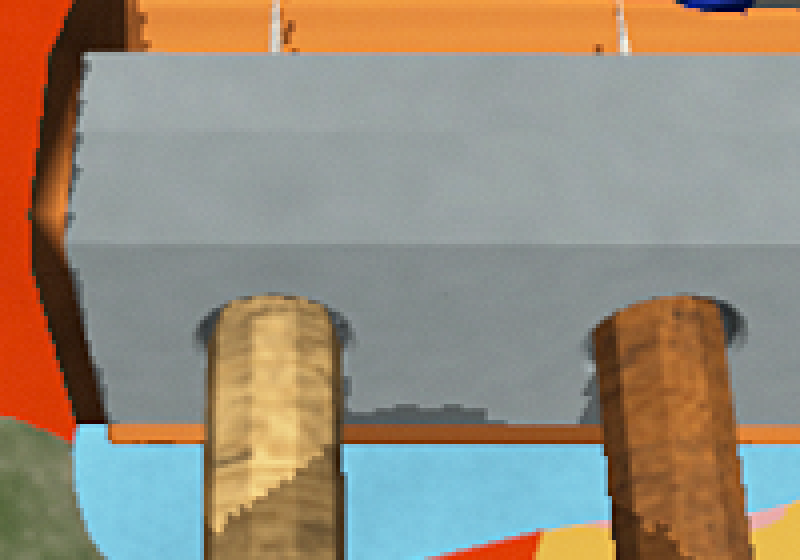

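View pics/w9c.png

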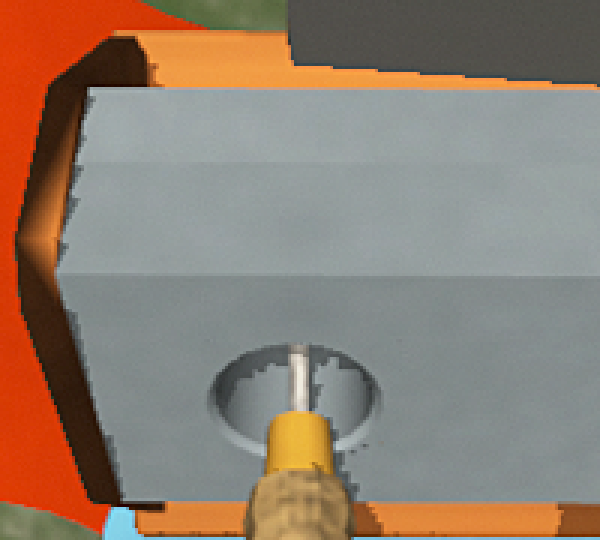

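Run:
```python
from h import *
R=np.array([[.199,-.98,0],[-.98,-.199,0],[0,0,-1]])
S=[np.array(x) for x in([.5617,.279,.2005],[.5628,.279,.1068],[.5337,.273,.134])]
for n,rows in(("A",(140.8,166,91.7)),("B",(113,116,54)),("C",(93,84,29)),("front",(80+424/4,30+392/2,501/3)),("base",(80+441/4,None,536/3))):
    A=[];b=[]
    for p,r in zip(S,rows):
        if r is None: continue
        o,d=ray([320,r],None);o=p+R@o;d=R@d
        u=np.array([.98,.199,0]) # own x
        ox,dx=o@u,d@u; A.append([d[2],-dx]);b.append(ox*d[2]-o[2]*dx)
    x,res,*_=np.linalg.lstsq(np.array(A),np.array(b),rcond=None)
    print(n,"own-x coord",x[0].round(4),"z",x[1].round(4),"res",np.array(A)@x-b)
print("tcp ownx w10",np.array([.4721,.261])@[.98,.199])
```

```text
A own-x coord 0.6583 z 0.1125 res [-5.03605533e-05  3.32799888e-05  1.70805645e-05]
B own-x coord 0.6771 z 0.0942 res [-3.66866307e-04  3.49114712e-04  1.77515955e-05]
C own-x coord 0.6916 z 0.0799 res [-1.92381215e-04  2.23861777e-04 -3.14805624e-05]
front own-x coord 0.6152 z 0.0685 res [-1.94126939e-04  6.25154550e-05  1.31611484e-04]
base own-x coord 0.5887 z -0.017 res [1.11022302e-16 1.11022302e-16]
tcp ownx w10 0.514597
```

The block is a gable with its ridge at z = 0.113. I'll lay the needle across the ridge and swing the hand down on an arc about that contact point, so the awl pivots in a light grip. First I hover over it.

move_arm(
  targets=[
    [0.0,[0,-0.03,0],0],
    [0.0,[0,-0.06,0],0],
    [0.0,[0,-0.077,0.0],0],
    [0.0,[0,-0.077,0.02],0],
    [0.0,[0,-0.077,0.035],0],
    [0.0,[0,-0.077,0.043],0],
    [0.0,[0,-0.077,0.043],0],
  ],
  grip_force=30,
)

```text
time: 11.85
tool_pos: [0.546, 0.2752, 0.1883]
ee_rot: [[0.199, -0.98, -0.003], [-0.98, -0.199, -0.002], [0.002, 0.004, -1.0]]
contact_force: [0.6, 0.4, -0.3]
finger_gap: 0.0245
```

```bash
python3 -c "
from h import *
im=snapshot('wrist')[:,:,::-1];cv2.imwrite('pics/w11.png',im)
s=get_state();print('own',s['tool_pos'][:2]@[.98,.199])
go([.5616,.2783,.109],-78.6)"
```

```text
own 0.5904743839986366
t 11.9 shift [ 0.0001 -0.0154  0.0807] yaw 0.1 xang -78.5 rows 1.6433308012312124 F [-0.2  0.  -0.4] gap 0.0244 pos [0.5466 0.2755 0.1897]
```

View pics/w11.png

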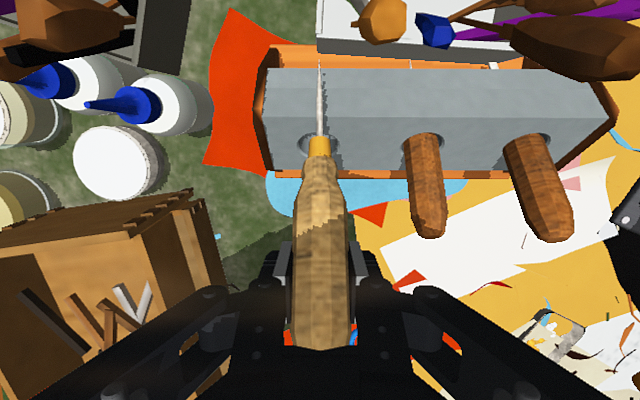

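move_arm(
  targets=[
    [0.0,[0,0.0067,0.0045],0],
    [0.0,[0,0.013,0.011],0],
    [0.0,[0,0.016,0.015],0],
    [0.0,[0,0.0185,0.0185],0],
    [0.0,[0,0.021,0.022],0],
    [0.0,[0,0.0234,0.026],0],
    [0.0,[0,0.0255,0.03],0],
    [0.0,[0,0.0277,0.034],0],
    [0.0,[0,0.0277,0.034],0],
  ],
  grip_force=25,
)

```text
time: 12.8
tool_pos: [0.5195, 0.2703, 0.1558]
ee_rot: [[0.199, -0.98, -0.0], [-0.98, -0.199, -0.0], [-0.0, 0.0, -1.0]]
contact_force: [1.1, 1.3, 3.5]
finger_gap: 0.0248
```

```bash
python3 -c "
from h import *
im=snapshot('wrist')[:,:,::-1];cv2.imwrite('pics/w12.png',im)
s=get_state();print('own',s['tool_pos'][:2]@[.98,.199])
go([.5616,.2783,.109],-78.6)"
```

```text
own 0.5630775189483107
t 12.85 shift [ 0.0005 -0.0427  0.0471] yaw 0.1 xang -78.5 rows 1.270697006133316 F [1.9 1.  2.4] gap 0.0245 pos [0.5197 0.2703 0.1561]
```

View pics/w12.png

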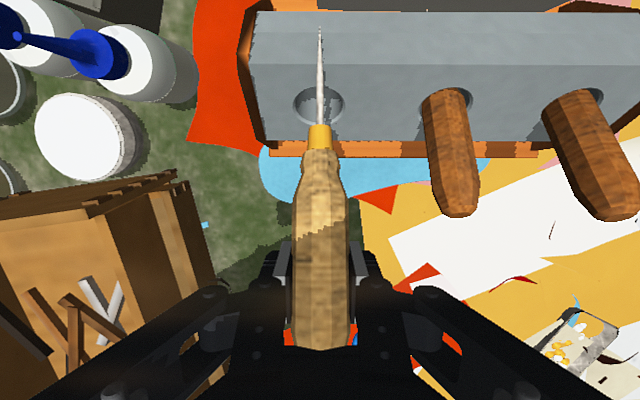

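The awl is pivoting: the tip has moved up to row 26 with about 3 N on the needle. I continue down the arc.

move_arm(
  targets=[
    [0.0,[0,0.002,0.0045],0],
    [0.0,[0,0.0035,0.009],0],
    [0.0,[0,0.005,0.0135],0],
    [0.0,[0,0.0063,0.0175],0],
    [0.0,[0,0.0075,0.022],0],
    [0.0,[0,0.0083,0.0265],0],
    [0.0,[0,0.009,0.031],0],
    [0.0,[0,0.0095,0.0355],0],
    [0.0,[0,0.0098,0.04],0],
    [0.0,[0,0.0098,0.04],0],
  ],
)

```text
time: 13.85
tool_pos: [0.5097, 0.268, 0.1154]
ee_rot: [[0.199, -0.98, -0.001], [-0.98, -0.199, -0.001], [0.001, 0.001, -1.0]]
contact_force: [-1.7, -0.4, 3.9]
finger_gap: 0.025
```

```bash
python3 -c "
from h import *
im=snapshot('wrist')[:,:,::-1];cv2.imwrite('pics/w13.png',im)
s=get_state();print('own',s['tool_pos'][:2]@[.98,.199])
go([.5616,.2783,.109],-78.6)"
```

```text
own 0.5530014114551822
t 13.9 shift [ 0.0003 -0.0528  0.0067] yaw 0.1 xang -78.5 rows 1.063696515998385 F [-1.  -0.6  2.5] gap 0.0242 pos [0.5099 0.2681 0.1158]
```

View pics/w13.png

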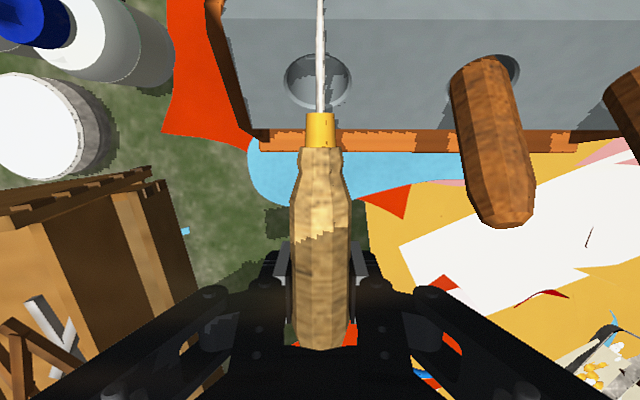

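move_arm(
  targets=[
    [0.0,[0,0,0.003],0],
    [0.0,[0,0,0.003],0],
    [0.0,[0,0,-0.01],0],
    [0.0,[0,0.01,-0.04],0],
    [0.0,[0,0.02,-0.08],0],
    [0.0,[0,0.03,-0.1],0],
    [0.0,[0,0.03,-0.1],0],
    [0.0,[0,0.03,-0.1],0],
  ],
  grip_force=40,
)

```text
time: 14.7
tool_pos: [0.4802, 0.2623, 0.2157]
ee_rot: [[0.199, -0.98, -0.001], [-0.98, -0.199, 0.0], [-0.0, 0.001, -1.0]]
contact_force: [-0.5, 0.1, -0.8]
finger_gap: 0.0248
```

```bash
python3 -c "
from h import *
im=snapshot('wrist')[:,:,::-1];cv2.imwrite('pics/w14.png',im)
im=snapshot('scene')[:,:,::-1];cv2.imwrite('pics/s14f.png',im);cv2.imwrite('pics/s14.png',cv2.resize(im[50:210,180:340],None,fx=3.7,fy=3.7,interpolation=cv2.INTER_CUBIC))
im=snapshot('top')[:,:,::-1];cv2.imwrite('pics/t14f.png',im);cv2.imwrite('pics/t14.png',cv2.resize(im[120:260,170:340],None,fx=4,fy=4,interpolation=cv2.INTER_CUBIC))
s=get_state();print(s['tool_pos'],s['ee_rot'].round(3))
go([.46,-.11,.25],-100.9)
for off in(0,):
  awltilt([319,112],.058,off)"
```

```text
[0.48025276 0.26190645 0.21446351] [[ 0.199 -0.98  -0.003]
 [-0.98  -0.199 -0.002]
 [ 0.001  0.003 -1.   ]]
t 14.85 shift [ 0.3605  0.0938 -0.0347] yaw 22.4 xang -78.5 rows 7.4829787179105915 F [ 0.2 -1.  -1.3] gap 0.0247 pos [0.4803 0.2619 0.2145]
tip tool [ 0.0007 -0.0722 -0.0015] below level deg 0.5
tip tool [ 0.0007 -0.0722 -0.0015] below level deg 0.5
```

View pics/w14.png

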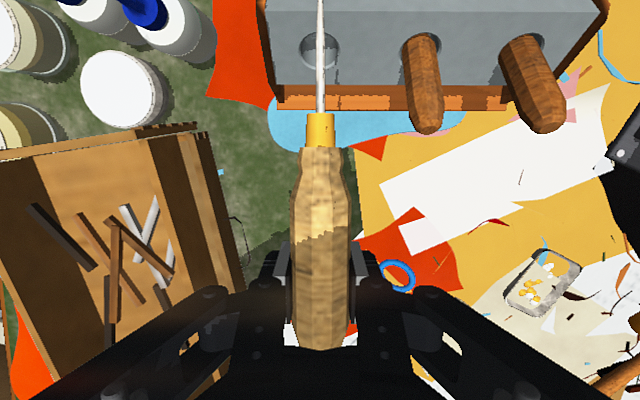

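View pics/s14.png

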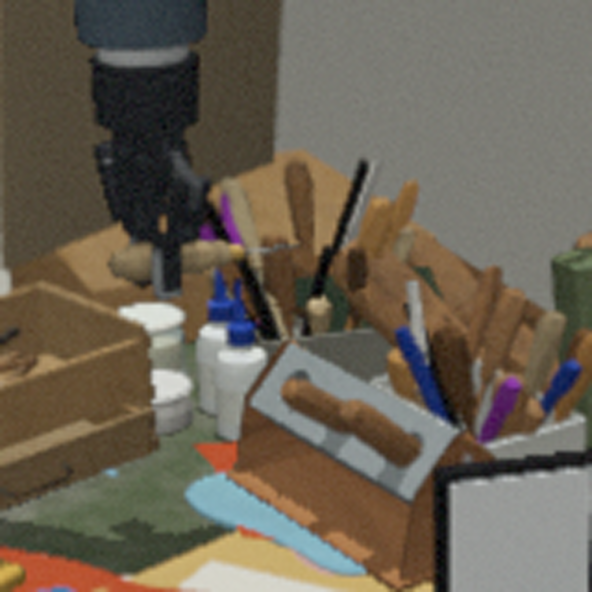

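View pics/t14.png

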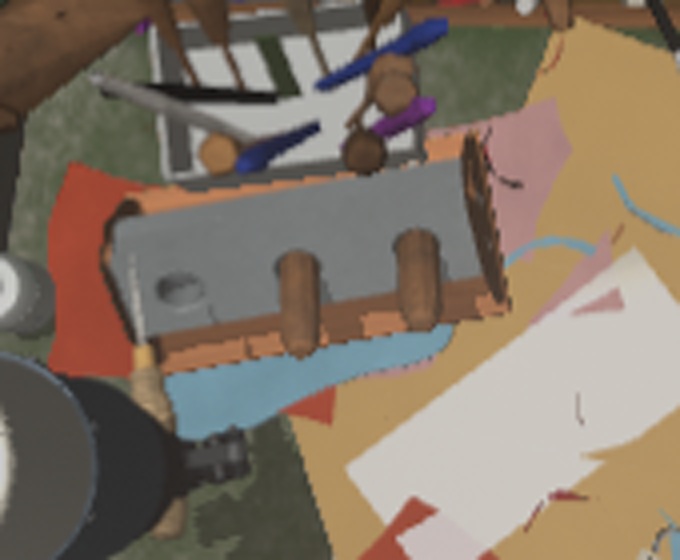

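The awl is level in the hand. I check the tip position against all views.

Run:
```python
from h import *
import pickle
awltilt([319.5,63],.1425)
awltilt([319.5,63],.146)
G=np.array([.4803,.2619,.2165]);u=np.array([.98,.199,0])
for L in(.128,.1375,.1425,.15):
    print(L,proj("top",[G+u*L,G+u*(L-.07),G-u*(.166-L)]).round(1).tolist(),proj("scene",[G+u*L,G+u*(L-.07),G-u*(.166-L)]).round(1).tolist())
c=lambda p,o,k:(np.array(p)/k+o).round(1).tolist()
print("meas top tip,junc,butt",c([133,253],[170,120],4),c([143,347],[170,120],4),c([170,535],[170,120],4))
print("meas scene",c([297,243],[180,50],3.7),c([242,250],[180,50],3.7),c([112,263],[180,50],3.7))
for r in(112,113,): 
    o,d=ray([319,r],None);print(o+d*(-.004-o[2])/d[2])
```

```text
tip tool [ 0.0011 -0.0733 -0.1242] below level deg -59.0
tip tool [ 0.0007 -0.1033  0.0962] below level deg 43.5
tip tool [ 0.0011 -0.0727 -0.1286] below level deg -60.1
tip tool [ 0.0007 -0.1039  0.1006] below level deg 44.6
0.128 [[201.8, 181.6], [206.7, 212.1], [213.8, 254.6]] [[261.3, 112.4], [240.0, 117.3], [209.0, 124.6]]
0.1375 [[201.1, 177.4], [206.0, 208.0], [213.1, 250.3]] [[264.1, 111.8], [243.0, 116.6], [212.2, 123.8]]
0.1425 [[200.7, 175.3], [205.7, 205.8], [212.7, 248.1]] [[265.5, 111.4], [244.5, 116.3], [213.9, 123.4]]
0.15 [[200.2, 172.0], [205.2, 202.5], [212.1, 244.8]] [[267.7, 110.9], [246.8, 115.7], [216.3, 122.9]]
meas top tip,junc,butt [203.2, 183.2] [205.8, 206.8] [212.5, 253.8]
meas scene [260.3, 115.7] [245.4, 117.6] [210.3, 121.1]
[ 0.00072165 -0.07218745 -0.004     ]
[ 0.00072155 -0.07181421 -0.004     ]
```

The brass ferrule seems to belong to the 70 mm needle part, which gives a lever of about 0.13. The scene view hints at some droop, so I enlarge it.

```bash
python3 -c "
import cv2
w=cv2.imread('pics/s14f.png');cv2.imwrite('pics/s14z.png',cv2.resize(w[95:140,200:275],None,fx=10,fy=10,interpolation=cv2.INTER_CUBIC))
w=cv2.imread('pics/t14f.png');cv2.imwrite('pics/t14z.png',cv2.resize(w[170:260,185:235],None,fx=6.5,fy=6.5,interpolation=cv2.INTER_CUBIC))"
```

```text
(no output)
```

View pics/s14z.png

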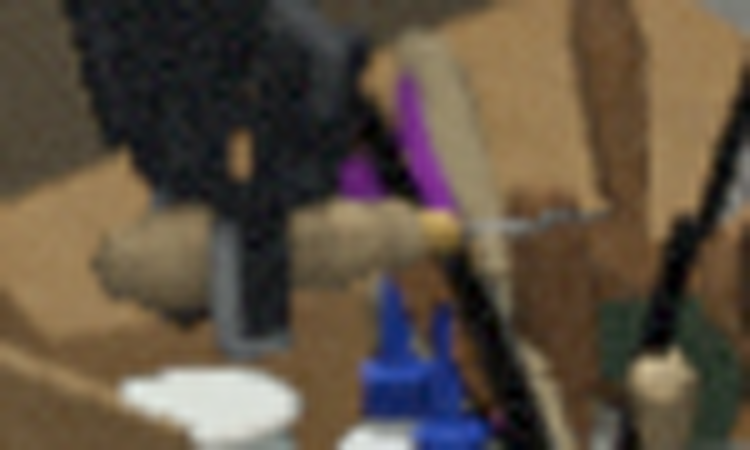

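View pics/t14z.png

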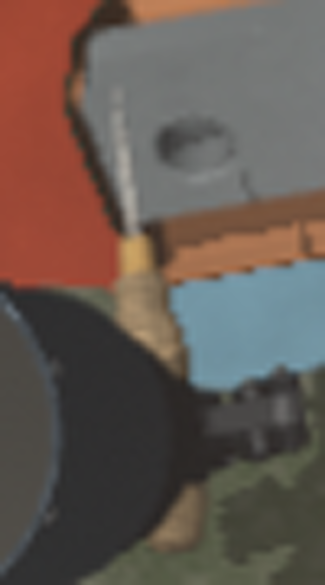

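Run:
```python
from h import *
G0=np.array([.4803,.2619,.2165])
ms=np.array([[260.5,116],[210.3,121.2]]);mt=np.array([[118,88],[178,545]])/6.5+[185,170]
print(mt)
def P(q):
    u=np.array([.98*np.cos(q[0]),.199*np.cos(q[0]),-np.sin(q[0])]);G=G0+[0,0,q[2]]
    return np.array([G+u*q[1],G-u*(.166-q[1])])
f=lambda q:np.r_[(proj("scene",P(q))-ms).ravel(),(proj("top",P(q))-mt).ravel(),q[2]/.002]
r=least_squares(f,[0,.13,0]);print(np.degrees(r.x[0]),r.x,r.fun.round(1),P(r.x))
# free 3D triangulation of tip and butt
for i in(0,1):
    g=lambda X:np.r_[proj("scene",X)[0]-ms[i],proj("top",X)[0]-mt[i]]
    q=least_squares(g,G0);print(q.x,q.fun.round(1))
```

```text
[[203.15384615 183.53846154]
 [212.38461538 253.84615385]]
6.708816921350977 [0.11709094 0.12844541 0.0022754 ] [ 0.8  0.7 -1.2  0.9  0.1 -1.2  0.6  0.5  1.1] [[0.60531459 0.28728562 0.20376995]
 [0.44374851 0.25447781 0.22316266]]
[0.60250907 0.28666287 0.20652199] [-0.1  0.   0.  -0.1]
[0.44584023 0.25495805 0.22534868] [-0.6 -0.   0.2 -0.4]
```

The triangulated droop is about 6.7°, within tolerance, and the lever is 128 mm. Now I carry it over to the rail.

```bash
python3 -c "
from h import *
go([.4651,-.1096,.25],-100.9)"
```

```text
t 14.85 shift [ 0.3611  0.0888 -0.0347] yaw 22.4 xang -78.5 rows 7.470193918790414 F [ 0.2 -1.  -1.3] gap 0.0247 pos [0.4803 0.2619 0.2145]
```

move_arm(
  targets=[
    [0.0,[0.0,0.02,-0.035],0],
    [0.0,[0.03,0.04,-0.035],3],
    [0.0,[0.07,0.06,-0.035],6],
    [0.0,[0.115,0.08,-0.035],10],
    [0.0,[0.16,0.089,-0.035],14],
    [0.0,[0.205,0.089,-0.035],18],
    [0.0,[0.25,0.089,-0.035],22.4],
    [0.0,[0.295,0.089,-0.035],22.4],
    [0.0,[0.335,0.089,-0.035],22.4],
    [0.0,[0.361,0.089,-0.035],22.4],
  ],
  grip_force=60,
)

```text
time: 15.85
tool_pos: [0.4651, -0.1118, 0.25]
ee_rot: [[-0.192, -0.981, -0.003], [-0.981, 0.192, -0.0], [0.001, 0.003, -1.0]]
contact_force: [-0.6, 0.4, -1.3]
finger_gap: 0.0243
```

move_arm(
  targets=[
    [0.0,[0,0,0],0],
    [0.0,[0,0,0],0],
    [0.0,[0,0,0.03],0],
    [0.0,[0,0,0.06],0],
    [0.0,[0,0,0.06],0],
    [0.0,[0,0,0.06],0],
  ],
)

```text
time: 16.45
tool_pos: [0.4654, -0.1088, 0.1918]
ee_rot: [[-0.188, -0.982, -0.001], [-0.982, 0.188, -0.001], [0.001, 0.001, -1.0]]
contact_force: [0.4, 0.2, 0.3]
finger_gap: 0.0241
```

```bash
python3 -c "
from h import *
im=snapshot('scene')[:,:,::-1];cv2.imwrite('pics/s15f.png',im)
im=snapshot('top')[:,:,::-1];cv2.imwrite('pics/t15f.png',im)
im=snapshot('wrist')[:,:,::-1];cv2.imwrite('pics/w15.png',im)
go([.4651,-.1096,.1245],-100.9)"
```

```text
t 16.6 shift [0.0009 0.0014 0.0686] yaw 0.0 xang -100.9 rows 1.3715651051416444 F [-1.1 -0.4 -0. ] gap 0.0245 pos [ 0.4664 -0.109   0.1931]
```

View pics/s15f.png

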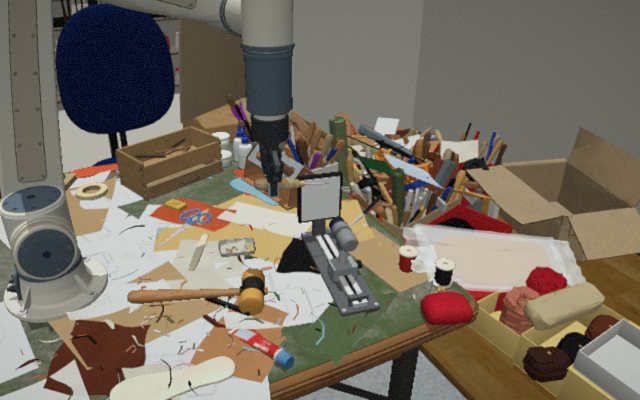

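View pics/t15f.png

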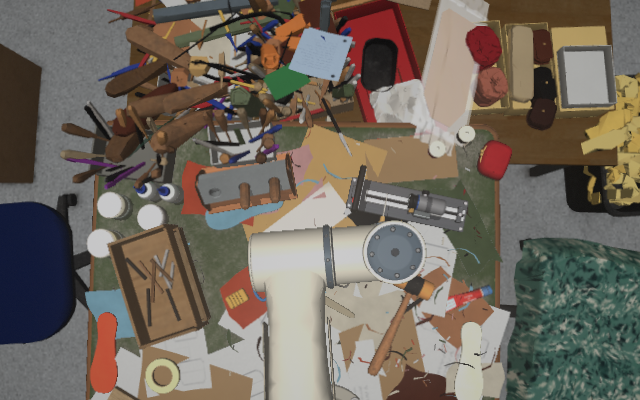

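View pics/w15.png

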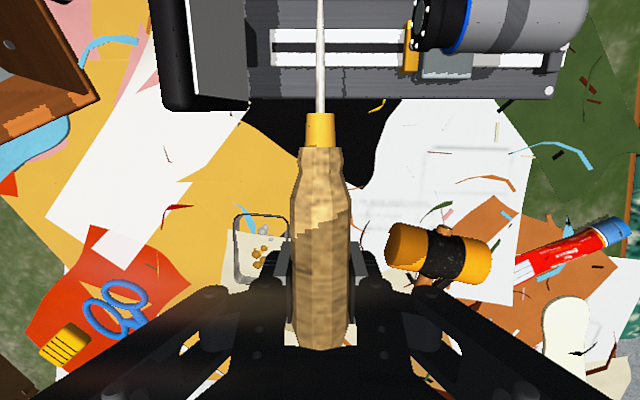

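The needle points over the gap between the panel and the lens. I lower it to the lens axis.

move_arm(
  targets=[
    [0.0,[0,0,0.025],0],
    [0.0,[0,0,0.045],0],
    [0.0,[0,0,0.06],0],
    [0.0,[0,0,0.067],0],
    [0.0,[0,0,0.067],0],
    [0.0,[0,0,0.067],0],
  ],
)

```text
time: 17.2
tool_pos: [0.4662, -0.1092, 0.1255]
ee_rot: [[-0.189, -0.982, 0.002], [-0.982, 0.189, -0.0], [-0.0, -0.002, -1.0]]
contact_force: [-0.2, -0.2, -0.4]
finger_gap: 0.0243
```

```bash
python3 -c "
from h import *
im=snapshot('scene')[:,:,::-1];cv2.imwrite('pics/s16f.png',im)
cv2.imwrite('pics/s16.png',cv2.resize(im[160:290,230:380],None,fx=5,fy=4.6,interpolation=cv2.INTER_CUBIC))
im=snapshot('top')[:,:,::-1];cv2.imwrite('pics/t16f.png',im);cv2.imwrite('pics/t16.png',cv2.resize(im[160:260,340:475],None,fx=5.9,fy=5.9,interpolation=cv2.INTER_CUBIC))
im=snapshot('wrist')[:,:,::-1];cv2.imwrite('pics/w16.png',im)
p=[.577,-.2005,-.1906]
F=W(p,[0,.068,.115])
print((proj('scene',F)-[230,160])*[5,4.6],(proj('top',F)-[340,160])*5.9)
go([.4651,-.1096,.1245],-100.9)"
```

```text
[[486.81898109 232.64009671]] [[269.46336669 208.4929418 ]]
t 17.35 shift [0.0006 0.0008 0.0008] yaw -0.0 xang -100.9 rows 0.025558995415656687 F [-0.1 -0.5 -1.3] gap 0.0242 pos [ 0.466  -0.1092  0.1253]
```

View pics/s16.png

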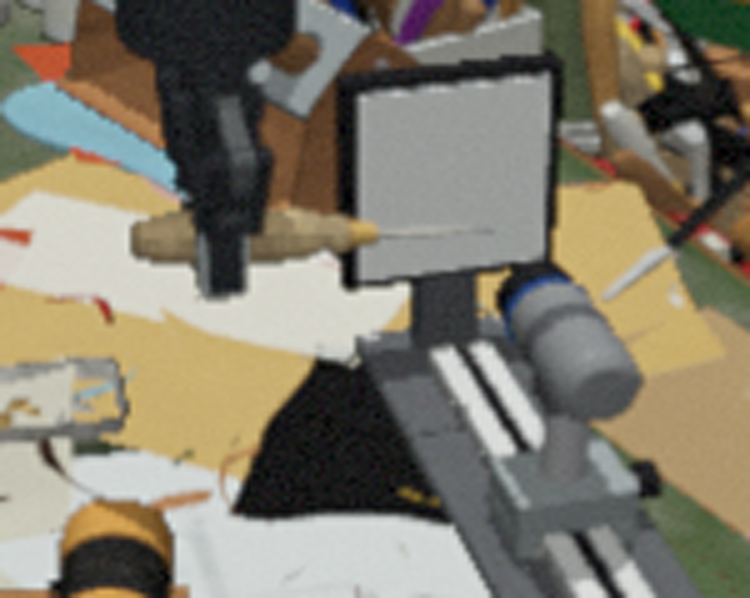

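View pics/t16.png

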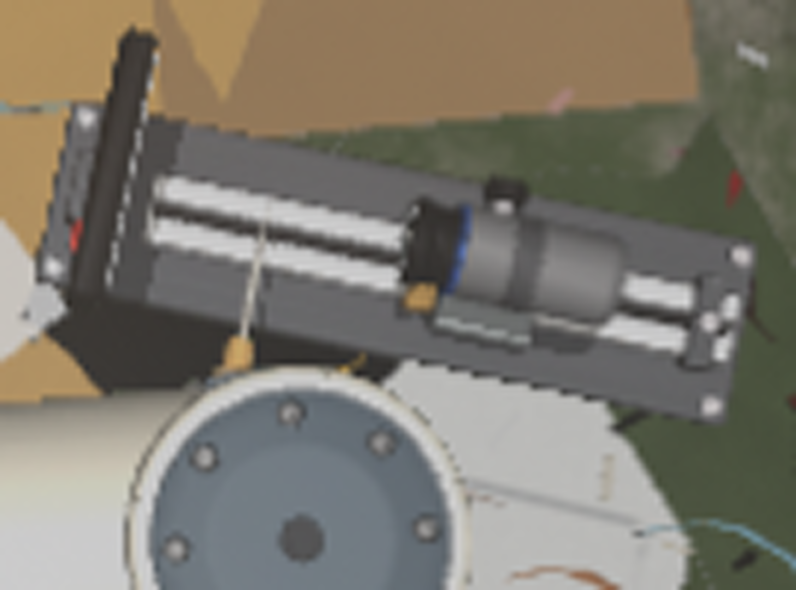

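View pics/w16.png

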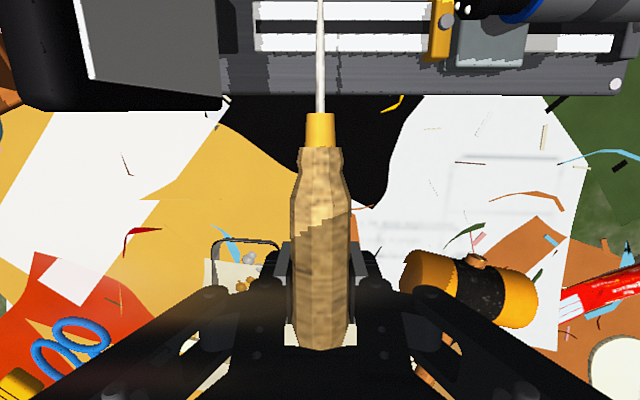

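```bash
python3 -c "
import cv2
w=cv2.imread('pics/t16f.png');cv2.imwrite('pics/t16z.png',cv2.resize(w[185:225,365:405],None,fx=14,fy=14,interpolation=cv2.INTER_CUBIC))
w=cv2.imread('pics/s16f.png');cv2.imwrite('pics/s16z.png',cv2.resize(w[195:225,250:335],None,fx=9,fy=9,interpolation=cv2.INTER_CUBIC))"
```

```text
(no output)
```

View pics/t16z.png

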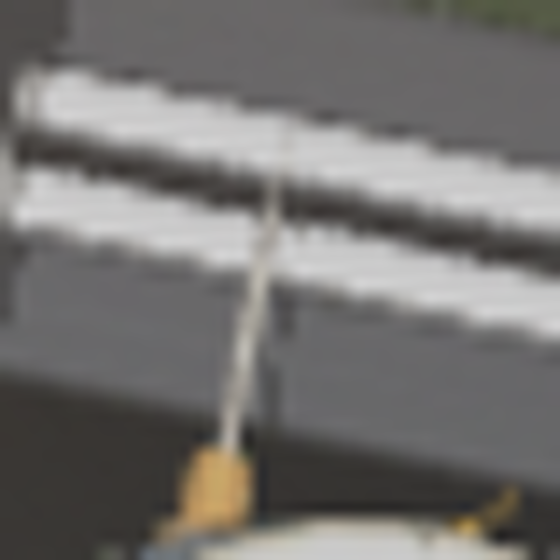

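View pics/s16z.png

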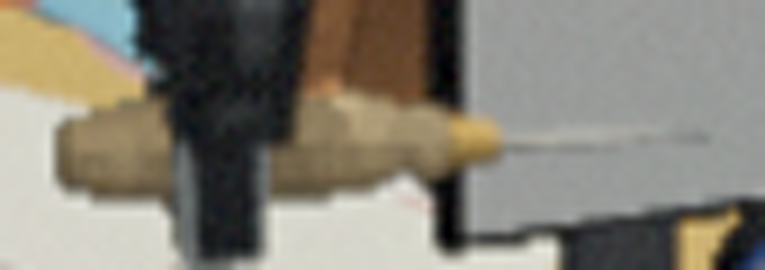

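Run:
```python
from h import *
p=[.577,-.2005,-.1906]
s=get_state();G=s['tool_pos']+[0,0,.002];print(s['time'],G,s['contact_force'].round(1))
for mt in([285,130],[280,155]):
    mt=np.array(mt)/14+[365,185];ms=np.array([708,137])/9+[250,195]
    q=least_squares(lambda X:np.r_[proj("scene",X)[0]-ms,proj("top",X)[0]-mt],[.59,-.13,.115])
    print("tip",q.x,q.fun.round(1),"rail frame",Rz(.1906)@(q.x-[.577,-.2005,0])-[0,.068,.115],"lever",np.linalg.norm(q.x-G))
mb=np.array([62,150])/9+[250,195]
u0=np.array([.982,-.1894,0])
def P(q):
    u=u0*np.cos(q[0])-[0,0,np.sin(q[0])]
    return np.array([G+[0,0,q[1]]+u*.128,G+[0,0,q[1]]-u*.038])
r=least_squares(lambda q:np.r_[(proj("scene",P(q))-[ms,mb]).ravel(),q[1]/.003],[0.,0]);print(np.degrees(r.x[0]),r.x,r.fun.round(1),Rz(.1906)@(P(r.x)[0]-[.577,-.2005,0])-[0,.068,.115])
```

```text
17.35 [ 0.46600931 -0.10918237  0.12729492] [-0.1 -0.5 -1.3]
tip [ 0.59294884 -0.13321544  0.11481941] [-0.2  0.   0.1 -0.2] rail frame [ 0.00291309  0.00108756 -0.00018059] lever 0.129795501361051
tip [ 0.59062888 -0.13336279  0.11524494] [-1.1  0.1  0.5 -1.1] rail frame [0.00066306 0.00050337 0.00024494] lever 0.12751444201433224
6.740348566125486 [0.11764128 0.00281793] [-1.   0.1 -2.4  0.7  0.9] [8.47095442e-04 6.45589525e-04 8.94805112e-05]
```

Run:
```python
from h import *
p=[.577,-.2005,-.1906]
print((proj("top",W(p,[[0,-.080,.115],[0,.009,.115]]))-[340,160])*5.9)
a=cv2.imread("pics/top0.png")[140:240,180:310];b=cv2.imread("pics/t16f.png")[140:240,180:310]
cv2.imwrite("pics/cmp.png",cv2.resize(np.vstack([a,b]),None,fx=3,fy=3))
```

```text
[[624.25184793 282.49940129]
 [410.892741   237.97400824]]
```

View pics/cmp.png

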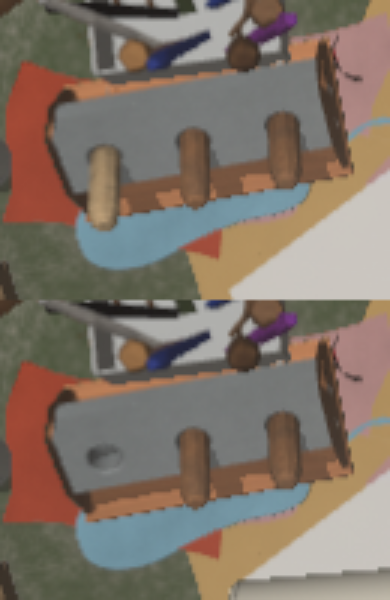

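move_arm(
  targets=[
    [0.0,[0,0.001,0],0],
    [0.0,[0,0.001,0],0],
    [0.0,[0,0.001,0],0],
    [0.0,[0,0.001,0],0],
    [0.0,[0,0.001,0],0],
  ],
)

```text
time: 17.85
tool_pos: [0.4644, -0.109, 0.1243]
ee_rot: [[-0.189, -0.982, -0.0], [-0.982, 0.189, -0.0], [0.0, 0.0, -1.0]]
contact_force: [-0.6, -0.2, -1.2]
finger_gap: 0.0243
```

```bash
python3 -c "
from h import *
s=get_state();print(s['time'],s['tool_pos'],s['joint_velocities'].round(3),s['finger_gap'])
print(job_done())"
```

```text
17.85 [ 0.46436155 -0.10898283  0.12429057] [-0.     0.001 -0.002 -0.    -0.001  0.   ] 0.024306451097019607
the job is handed in; nothing more can be done
None
```

I handed the job in at 17.85 s with the awl held at the focus point. The program reports no verdict, so these results are my own measurements.

- **Camera:** I pushed the carriage with closed fingers until the force jumped to about 11 N. In the wrist picture after backing off, the camera's back was within half a pixel of where the stop puts it. A later look from above agreed to about 1–2 px.
- **Awl:** I drew the pale awl out along its bore. The arm interface has no tilt, so I turned the awl level by laying the needle across the block's ridge and swinging the hand down under a light grip. I then carried it to the rail at 60 N grip.
- **Point position:** In the last pictures the point was within 1–3 mm of the lens axis and about 1 mm from midway. After those pictures I moved the hand back 1 mm and took no new one.
- **Angles:** The awl is not perfectly level. It droops 6.7° towards the point (limit 15°), the same before and after the carry. Its squareness comes from the tool's yaw, which matches the rail to well under 1°; I did not measure it on the awl itself.
- **Brown tools:** Both look unmoved when the first and last top pictures are compared.
- **Disagreement:** Needle contact with the ridge suggested the awl was about level, and my first wrist-view reading, which took the brass ferrule's front as the start of the 70 mm needle part, agreed. The scene and top views showed the droop. I trusted those two views and corrected the hand's height for it.

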